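Check the LED with the light probe, then hold the tall cell in its beam

ROBOT

A 6-joint arm with a two-finger parallel gripper is mounted at the origin on the work surface. World frame = base frame: x ahead of the robot, y to its left, z up, the work surface at z = 0. Lengths are in m, angles in degrees, forces in N, time in s.
With the tool pointing down it reaches from about 0.3 to 0.75 m from the base axis. Payload 8.5 kg.
Tool frame: the origin (TCP) lies at the very end of the fingers, on their centre line; the grasp point (between the pads) lies 19 mm behind it; z points along the fingers, y is the direction in which the jaws open and shut (so a half turn about z gives the same grasp; the last joint's range is limited). The gripper opens to 85 mm and grips with 20 to 120 N. Pads are 22 mm wide; open, the fingers measure 114 mm over their backs; the gripper's body (76 mm by 85 mm) begins 54 mm behind the grasp point. The pads swing forward as they close: fully open they stand 13 mm farther back than shut.
Start: joints at [-77.596, 21.807, 74.336, -0, 83.858, -12.336], TCP at [0.23, -0.5, 0.21] pointing down, gripper open.
Joint ranges: [-178.18, 178.18], [-50.72, 133.34], [12.68, 142.11], [-81.47, 261.47], [9.98, 163.14], [-165.26, 165.26]. Speed limits (degrees/s): [136.94, 136.94, 180, 180, 180, 180].

INTERFACE

Orientations are given as a 3x3 rotation matrix whose columns are the frame's x, y, z axes.
In Python, from rig import env, vision, close_job, spotter gives the robot as it stands. The module is installed in compiled form; this text tells all that it offers.
- The arm moves only by the tool jog_arm, never from a script. Its argument "plan" is a list that holds one entry, the list of rows, each a list of 6 numbers: the shift along the tool's x, y, z in units of 40 mm (1.0 is 40 mm), then the turn, a rotation vector about the tool's x, y, z in units of 0.15 rad (1.0 is 0.15 rad). A call has 1 to 10 rows; each row shifts and turns the commanded pose from where the row before left it, along the tool's axes as they then stand; what a row does not reach is not made up. A row lasts 1/10 s, in which the tool goes at most 50 mm and 8.59 degrees, less where a joint would pass 70% of its speed; a pose out of reach is approached as far as the arm can. A call with a number of a shift or a turn outside -1 to 1 is refused whole. A call with a gripper value outside its range is refused whole. "grip" is the opening, from -1 (shut) to 1 (fully open), set as the call begins (left out, the last holds). The fingers move at their own pace and stop on an object; "squeeze" is the grip in N (left out, the last holds). Time passes only in rows, so rows that do not move let the fingers close. It gives the time, the measured TCP pose, the force and the opening at its end, in the units of the state.
- env.observe(): the state, without advancing time (a new reading comes with each control period).
- vision.get_image(name): name is "scene" or "top" or "wrist"; returns (picture, depth): 420x560x3 uint8, red, green, blue; 420x560 float32, m along the optical axis (not along the pixel's ray), 0 where there is no reading.
- vision.camera_info(name): a dict with "fx", "fy", "cx", "cy" (pixels), "rvec" (rotation vector, rad) and "tvec" (3), from world to camera coordinates, as OpenCV has them. Camera axes: x right, y down, z forward; pixel columns grow to the right and rows downward; lengths in m; the calibration is good to about 2 mm. A picture is of the moment at which its call begins: read the wrist's pose just before it. camera_info takes no time and is no camera call; for the wrist camera it gives the pose at the moment of the call.
- close_job(): hands the job in, once; it reports no verdict.
Trained networks look in the newest picture that a camera, given by its name, has taken for a name from the list of things; names that differ only in an ending like _2 or _b are one class to them, and where a whole thing is asked for, a point or a joint stands for the part that bears it (a point fixed in the world has none). Each returns a list of dicts, best first, with "score" (0 to 1); they miss things now and then, are a little off and sometimes report something else, mostly with a low value. They report only what shows in the picture. A call takes as long as a camera call. They do not tell look-alikes from the thing itself.
- spotter.trace(camera, query): "pixels" (420x560 bool, what is visible of it) and "rect" ([left, top, right, bottom] in pixels, round what is visible of it).
The state is a dict: "time_s": time; "q": joint angles; "qvel": joint speeds; "joint_efforts": joint torques, N m; "position": TCP position; "tool_rot": TCP orientation; "ft_force": force on the tool from outside, world axes, zero at the start; "wrist_torque": the same for the moment, N m; "grip_width": finger opening in m.
Only numpy, scipy, OpenCV 4.12 (cv2) and the standard library are available. Lean on these libraries where they do the work, as an engineer would, in place of code of your own. Each camera call takes 0.05 s, during which the arm holds its last target.

TASK

Take the light probe from its rest and check the LED on the optical bench: hold the probe in the beam, tip towards the LED, in line with it and two to five centimetres from the lens, steady for a good second, then lay the probe back on its rest. Then take the tall cell out of the rack by its two frosted faces only, never touching the clear windows, keep it upright, and hold it in the light path about midway between LED and photodiode so that the beam goes squarely in through one clear window and out through the other. Finish while still holding the cell there, carried by the gripper alone, and leave everything else where it stands.

Things in the scene. Friction and masses are not known exactly. Their poses are not given: they have to be found in the camera images.
- beam_mid (a point): mid light path of the fixed optical bench: on the beam's axis, 90 mm above the table, 100 mm from both lens and photodiode tube. x = way of the light (level, LED to photodiode), z up. Below is an aluminium rail 360 mm long (x), 58 mm wide, top at 18 mm; LED and photodiode housings (58 mm wide, 112 mm high) begin 100 mm either side, nothing between them above the rail
- led_lens (a point): front of the LED's red dome lens (17 mm across), on the beam's axis 90 mm above the table, facing along the axis +x of beam_mid; its housing is a finned metal block. Same axes as beam_mid
- rest: fixed rest of the probe, origin on the table under its centre. Base plate 110 (x) by 60 (y) by 6 mm; two grey blocks, 12 mm thick, at x = -36 and +36 mm carry the probe's underside 26 mm above the table, in a channel along x, 32 mm wide, with cheeks up to 38 mm above the table; 60 mm between the blocks are free
- probe_center (a point): centre of the loose light probe (half-way up, half-way along; 36 mm above the table in its rest): a black rod 120 mm long (x), 20 mm wide, 20 mm high, about 70 g, lying in the channel of the rest. x axis points along it to the tip; the last 20 mm are a slimmer steel snout, 15 mm across
- probe_tip (a point): front of the probe's snout, on the rod's centre line, 60 mm from probe_center. Same axes as probe_center
- rack: fixed grey rack, 160 mm (x) by 56 mm (y), 16 mm high, origin on the table under its centre; two slots in line, centres at x = -40 and +40 mm, 10 mm deep, with 1.5 mm play all round the cells. The tall cell stands in one, the short cell in the other
- cell_center (a point): centre (34 mm above the table in the rack) of the tall glass cell: 40 mm long (x), 24 wide (y), 56 high, about 70 g, loose, upright in a slot; lift straight up. The large faces at y = -12 and +12 mm are frosted (whitish), to be gripped; the end faces at x = -20 and +20 mm, set 1 mm back between them, are the clear windows (18 wide, 50 high) for the light. z up
- shortcell_center (a point): centre of the short cell in the other slot, same make, 40 by 24 by 34 mm high; to be left in the rack
- tape: bystander: roll of paper tape lying flat, 64 mm across, 18 mm high, origin under its centre
- jar: bystander: amber jar with a black cap, 48 mm across, 75 mm high, origin under its centre
- lens: bystander: round lens, 44 mm across, on a small post with a foot, 80 mm high in all, origin under the foot
- plug: bystander: black plug standing upright, 16 mm across, 50 mm high, origin under it
Not all that is in view belongs to the job. What is shaped like the part that bears probe_center but blue is not meant.

How it is judged (in metres and radians):
On the way, in this order (a step that is already met when the one before it is completed fails the run):
1. the gripper holds the probe still in the beam, tip towards the LED, 12 to 60 mm from the lens, within 8 mm of the axis and in line with it (x of probe_tip in the frame of led_lens between 0.012 and 0.06 m and y of probe_tip in the frame of led_lens between -0.008 and 0.008 m and z of probe_tip in the frame of led_lens between -0.008 and 0.008 m and x of probe_center in the frame of led_lens above 0.065 m and angle between the x axis of probe_center and the x axis of led_lens, either way round below 0.15 rad and linear speed of probe below 0.02 m/s and contact force between the fingers and probe above 1 N), for 1 s.
2. the probe lies in its rest again, let go (x of probe_center in the frame of rest between -0.022 and 0.022 m and y of probe_center in the frame of rest between -0.012 and 0.012 m and z of probe_center in the frame of rest between 0.032 and 0.041 m and angle between the x axis of probe_center and the x axis of rest, either way round below 0.2 rad and contact force between the fingers and probe below 0.05 N and linear speed of probe below 0.02 m/s), for 0.3 s.
At the end, for the whole second after the job is handed in: Fingers alone hold the tall cell still and upright in the beam: centre within 35 mm of midway, 7 mm sideways and 12 mm in height of the axis, windows square to it within 0.15 rad, clear of the bench. The probe lies released in its rest, the short cell stands in the rack (x of cell_center in the frame of beam_mid between -0.035 and 0.035 m and y of cell_center in the frame of beam_mid between -0.007 and 0.007 m and z of cell_center in the frame of beam_mid between -0.012 and 0.012 m and angle between the x axis of cell_center and the x axis of beam_mid, either way round below 0.15 rad and angle between each of cell_center, shortcell_center's own z axis and vertical below 0.15 rad and linear speed of cell below 0.02 m/s and contact force between the fingers and cell above 1 N and contact force between cell and bench below 0.05 N and x of probe_center in the frame of rest between -0.022 and 0.022 m and y of probe_center in the frame of rest between -0.012 and 0.012 m and z of probe_center in the frame of rest between 0.032 and 0.041 m and angle between the x axis of probe_center and the x axis of rest, either way round below 0.2 rad and contact force between the fingers and probe below 0.05 N and z of shortcell_center in the frame of rack below 0.03 m); the arm keeps its last pose, push and grip.
It fails at once if a finger touches a clear window of the tall cell (contact force between the fingers and cell_c2 above 0.2 N or contact force between the fingers and cell_c3 above 0.2 N).
It fails at once if the tall cell is tipped (angle between cell_center's own z axis and vertical above 0.5 rad).
It fails at once if a bystander is moved by more than 20 mm (distance of any of shortcell_center, tape, jar, lens, plug from where it was at the start of the episode above 0.02 m).
It also fails if it takes over 72 s, if anything falls off the work surface, if the arm or the gripper's body presses on something with over 40 N, if the wrist force passes 120 N, or if a joint passes its speed limit or range.

## Working session

There is one attempt and no reset: what is moved stays moved. The work goes in short steps, Python scripts to look and compute and a tool call to move; the robot and the scene stay as the last step left them, time stands still between calls to the robot, and variables do not carry over. Pictures are saved under pics/ and viewed, and the job is handed in when it is done.

Besides the shell and the picture viewer there is one more tool, called after "Call:" as name(argument=value, ...) on one line, values as JSON. jog_arm: Moves the arm, as the interface text tells. Its arguments: {"type":"object","properties":{"plan":{"type":"array"},"grip":{"type":"number"},"squeeze":{"type":"number"}},"required":["plan"]}

```bash
mkdir -p pics; ls
python3 - <<'E'
from rig import env, vision
import cv2
print(env.observe())
for n in ["scene","top"]:
    im,d=vision.get_image(n); cv2.imwrite(f"pics/{n}0.png",im[:,:,::-1]); print(n,vision.camera_info(n))
E
```

```text
pics
{'time_s': 0.0, 'q': array([-7.75958522e+01,  2.18401110e+01,  7.43877961e+01, -3.03462074e-04,
        8.38580985e+01, -1.23348845e+01]), 'qvel': array([ 0.0754273 ,  0.03287487, -0.04855211,  0.0442245 ,  0.0102664 ,
        0.00141601]), 'joint_efforts': array([ 2.20792003e-06, -4.48459375e+01, -2.31280196e+01, -2.28024805e-04,
        4.69398190e-03, -1.79274230e-05]), 'position': array([ 0.23009545, -0.49917472,  0.20950214]), 'tool_rot': array([[ 9.08223111e-01,  4.18486169e-01, -3.27584287e-04],
       [ 4.18486179e-01, -9.08221984e-01,  1.46490946e-03],
       [ 3.15525099e-04, -1.46755413e-03, -9.99998873e-01]]), 'ft_force': array([-0.4519872 , -0.36761362, -1.08421858]), 'wrist_torque': array([-0.02022671,  0.03485067, -0.01983403]), 'grip_width': 0.08535707733464998}
scene {'fx': 452.141273295201, 'fy': 452.141273295201, 'cx': 283.2092357360723, 'cy': 206.91240853901567, 'rvec': array([ 2.38514033,  0.8301131 , -0.27135324]), 'tvec': array([-0.34939983, -0.15797709,  1.31807433])}
top {'fx': 423.0542295421366, 'fy': 423.0542295421366, 'cx': 281.07875361927177, 'cy': 214.57767698045345, 'rvec': array([ 2.18447549, -2.02500768,  0.22530224]), 'tvec': array([-0.00518509,  0.4673437 ,  1.28435144])}
```

View pics/scene0.png

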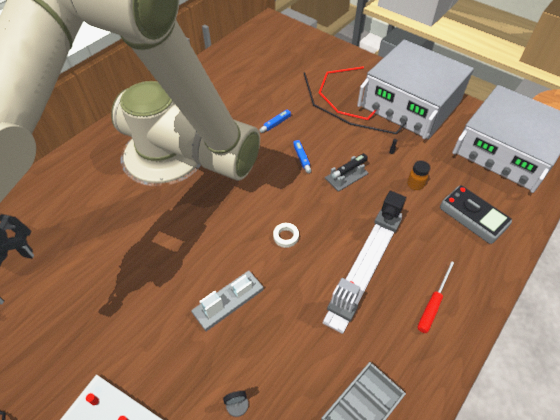

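View pics/top0.png

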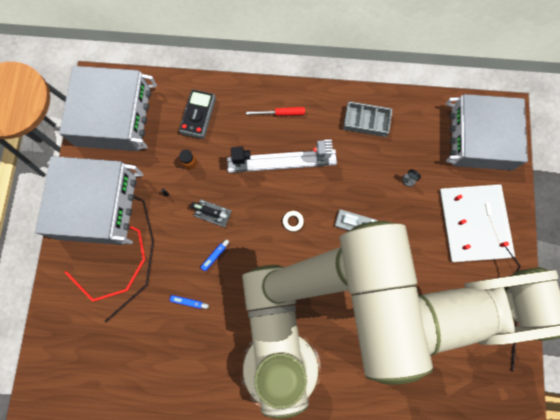

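The scene view shows the probe on its rest at (347,168), the rack with both cells at (228,298), the finned LED at (345,297), the photodiode at (391,208) and the tape at (286,235). Next I'll measure these.

```bash
cat > h.py <<'E'
import numpy as np, cv2
from rig import env, vision, spotter
def cam(n):
    c=vision.camera_info(n); R,_=cv2.Rodrigues(np.array(c["rvec"])); return c,R,np.array(c["tvec"])
def cloud(n,d,c=None):
    c,R,t=c or cam(n)
    v,u=np.mgrid[0:d.shape[0],0:d.shape[1]]
    P=np.stack([(u-c["cx"])/c["fx"]*d,(v-c["cy"])/c["fy"]*d,d],-1)
    W=(P-t)@R; W[d<=0]=np.nan
    return W
def proj(n,X,c=None):
    c,R,t=c or cam(n); p=np.atleast_2d(X)@R.T+t
    return np.stack([p[:,0]/p[:,2]*c["fx"]+c["cx"],p[:,1]/p[:,2]*c["fy"]+c["cy"]],-1)
def rect(pts):
    return cv2.minAreaRect((pts[:,:2]*1000).astype(np.float32))
E
python3 - <<'E'
from h import *
for n in ["scene","top"]:
    im,d=vision.get_image(n); W=cloud(n,d)
    np.savez(f"{n}.npz",im=im,W=W)
    for q in ["beam_mid","led_lens","rest","probe_center","rack","cell_center","shortcell_center","tape","jar","lens","plug"]:
        try: r=spotter.trace(n,q)
        except Exception as e: print(q,e); continue
        for x in r[:3]:
            m=x["pixels"]; p=W[m]; p=p[~np.isnan(p[:,0])]
            if len(p)<5: continue
            rr=rect(p)
            print(n,q,round(x["score"],2),[int(a) for a in x["rect"]],len(p),"med",np.median(p,0).round(3),"zq",np.percentile(p[:,2],[2,98]).round(3),"rect",np.round(rr[0],0),np.round(rr[1],0),round(rr[2],1))
print(env.observe()["time_s"])
E
```

```text
scene beam_mid 0.79 [323, 190, 408, 332] 3320 med [0.665 0.036 0.021] zq [0.009 0.114] rect [656.  54.] [ 66. 381.] 8.8
scene beam_mid 0.63 [273, 220, 296, 246] 305 med [ 0.459 -0.01   0.017] zq [0.006 0.021] rect [460.  -8.] [57. 61.] 32.0
scene led_lens 0.58 [326, 188, 406, 331] 3364 med [0.665 0.036 0.021] zq [0.009 0.114] rect [659.  47.] [ 63. 364.] 8.6
scene rest 0.76 [324, 161, 364, 190] 463 med [0.478 0.242 0.007] zq [0.002 0.039] rect [470. 257.] [113.  58.] 70.8
scene probe_center 0.9 [332, 154, 370, 176] 359 med [0.47  0.265 0.043] zq [-0.    0.05] rect [458. 285.] [154.  52.] 74.4
scene probe_center 0.7 [262, 110, 286, 129] 223 med [0.181 0.296 0.018] zq [0.006 0.024] rect [181. 297.] [ 37. 116.] 5.1
scene probe_center 0.5 [293, 138, 311, 172] 272 med [0.332 0.23  0.019] zq [-0.001  0.024] rect [333. 237.] [ 29. 122.] 54.8
scene rack 0.78 [191, 270, 263, 328] 1116 med [ 0.475 -0.228  0.016] zq [0.002 0.02 ] rect [ 465. -224.] [166.  58.] 77.2
scene cell_center 0.84 [198, 290, 222, 314] 390 med [ 0.462 -0.268  0.058] zq [0.012 0.065] rect [ 440. -263.] [40. 58.] 78.1
scene
[... 1666 characters left out ...]
 cell_center 0.48 [284, 211, 302, 230] 205 med [ 0.457 -0.008  0.018] zq [0.003 0.024] rect [457.  -9.] [64. 58.] 4.4
top shortcell_center 0.4 [342, 215, 359, 227] 122 med [ 0.469 -0.192  0.04 ] zq [0.012 0.045] rect [ 474. -193.] [42. 32.] 77.7
top tape 0.64 [284, 210, 302, 228] 189 med [ 0.458 -0.008  0.018] zq [0.005 0.024] rect [457.  -9.] [64. 58.] 4.2
top jar 0.5 [181, 148, 197, 170] 269 med [0.623 0.342 0.07 ] zq [0.004 0.079] rect [644. 347.] [75. 45.] 4.8
top lens 0.69 [401, 170, 423, 190] 181 med [ 0.625 -0.382  0.036] zq [0.005 0.084] rect [ 623. -381.] [39. 31.] 54.5
top plug 0.39 [161, 189, 167, 197] 25 med [0.515 0.409 0.029] zq [0.009 0.051] rect [515. 412.] [ 7. 14.] 23.1
1.3
```

Run:
```python
from h import *
s=np.load("scene.npz");t=np.load("top.npz")
def crop(im,x0,y0,x1,y1,f): return cv2.resize(im[y0:y1,x0:x1,::-1],None,fx=f,fy=f,interpolation=cv2.INTER_CUBIC)
a=crop(s["im"],318,145,418,220,4); b=crop(t["im"],180,190,280,265,4);c=crop(s["im"],320,255,420,330,4);d=crop(s["im"],180,260,280,335,4)
cv2.imwrite("pics/crops1.png",np.vstack([np.hstack([a,b]),np.hstack([c,d])]))
# orthographic top-view height analysis
for n,z in (("scene",s),("top",t)):
    W=z["W"].reshape(-1,3); W=W[~np.isnan(W[:,0])]
    R=(abs(W[:,0]-.66)<.09)&(abs(W[:,1]-.04)<.24)
    rail=W[R&(W[:,2]>.014)&(W[:,2]<.023)]
    hous=W[R&(W[:,2]>.1)&(W[:,2]<.125)]
    r=rect(rail);print(n,"rail",len(rail),r)
    for nm,h in (("led",hous[hous[:,1]<.04]),("pd",hous[hous[:,1]>.04])):
        print(nm,len(h),np.median(h,0),rect(h))
```

```text
scene rail 995 ((660.1026000976562, 45.77897644042969), (56.9522819519043, 360.8830261230469), 8.170055389404297)
led 354 [ 0.68263027 -0.08454624  0.11177708] ((682.076171875, -87.71719360351562), (43.75016403198242, 45.24126052856445), 8.501846313476562)
pd 355 [0.64209291 0.17456801 0.1110977 ] ((641.4951171875, 173.9349365234375), (44.089900970458984, 62.48642349243164), 9.311219215393066)
top rail 685 ((658.2128295898438, 41.384368896484375), (52.599700927734375, 359.5467224121094), 8.659728050231934)
led 189 [ 0.67987449 -0.08819681  0.11116027] ((679.8421020507812, -86.65274047851562), (45.82273864746094, 52.740299224853516), 9.024618148803711)
pd 225 [0.6379318  0.17547591 0.11105068] ((640.41552734375, 170.388427734375), (45.95817184448242, 59.415283203125), 5.589684963226318)
```

View pics/crops1.png

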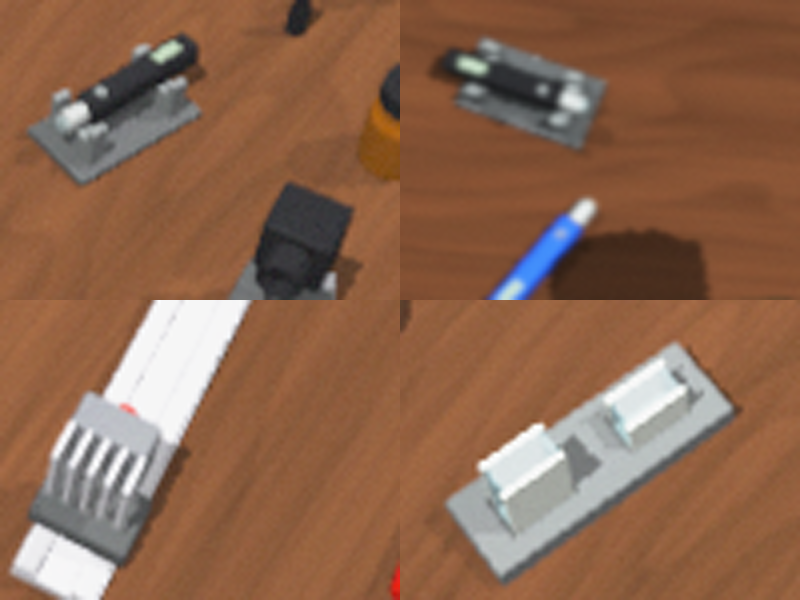

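```bash
cat > plan.py <<'E'
import sys, json
from h import *
# usage: plan.py n x y z a_deg   (tool x yaw; tool pointing down)
n=int(sys.argv[1]); tgt=np.array([float(v) for v in sys.argv[2:5]]); 
st=env.observe(); p=np.array(st["position"]); R=np.array(st["tool_rot"])
a=np.radians(float(sys.argv[5])) if len(sys.argv)>5 else None
if a is None: a=np.arctan2(R[1,0],R[0,0])
Rt=np.array([[np.cos(a),np.sin(a),0],[np.sin(a),-np.cos(a),0],[0,0,-1]])
from scipy.spatial.transform import Rotation as Ro
w=Ro.from_matrix(R.T@Rt).as_rotvec()
s=np.linspace(0,1,n+1)
if n>=6:
    k=np.ones(n);k[0]=k[-1]=.4;k[1]=k[-2]=.75; k[-1]=.25;k[-2]=.5; s=np.r_[0,np.cumsum(k)/k.sum()]
rows=[];cp=p.copy();cR=R.copy()
for i in range(1,n+1):
    pd=p+(tgt-p)*s[i]; Rd=R@Ro.from_rotvec(w*s[i]).as_matrix()
    r=np.round(np.r_[cR.T@(pd-cp)/.04,Ro.from_matrix(cR.T@Rd).as_rotvec()/.15],2)+0.
    rows.append(r.tolist()); cp=cp+cR@r[:3]*.04; cR=cR@Ro.from_rotvec(r[3:]*.15).as_matrix()
print("t",st["time_s"],"from",p.round(4),"yaw",np.degrees(np.arctan2(R[1,0],R[0,0])).round(2),"w",st["grip_width"].__round__(4), "max",np.abs(rows).max(), "end",cp.round(4))
for i in range(0,n,10): print(json.dumps(rows[i:i+10]).replace(" ",""))
E
python3 plan.py 28 0.46 0.24 0.2 75.5
```

```text
t 1.3 from [ 0.2302 -0.4995  0.2101] yaw 24.74 w 0.0853 max 0.75 end [0.46   0.24   0.2001]
[[0.2,-0.22,0.0,0.0,0.0,-0.09],[0.38,-0.41,0.01,0.0,0.0,-0.17],[0.52,-0.54,0.01,0.0,0.0,-0.23],[0.54,-0.52,0.01,0.0,0.0,-0.23],[0.56,-0.49,0.01,0.0,0.0,-0.23],[0.57,-0.48,0.01,0.0,0.0,-0.22],[0.59,-0.46,0.01,0.0,0.0,-0.23],[0.61,-0.44,0.01,0.0,0.0,-0.23],[0.62,-0.42,0.01,0.0,0.0,-0.23],[0.63,-0.4,0.01,0.0,0.0,-0.23]]
[[0.65,-0.37,0.01,0.0,0.0,-0.22],[0.66,-0.35,0.01,0.0,0.0,-0.23],[0.67,-0.33,0.01,0.0,0.0,-0.23],[0.68,-0.31,0.01,0.0,0.0,-0.23],[0.69,-0.28,0.01,0.0,0.0,-0.23],[0.7,-0.26,0.01,0.0,0.0,-0.22],[0.71,-0.23,0.01,0.0,0.0,-0.23],[0.72,-0.22,0.01,0.0,0.0,-0.23],[0.72,-0.18,0.01,0.0,0.0,-0.23],[0.73,-0.16,0.01,0.0,0.0,-0.23]]
[[0.74,-0.14,0.01,0.0,0.0,-0.22],[0.74,-0.11,0.01,0.0,0.0,-0.23],[0.74,-0.08,0.01,0.0,0.0,-0.23],[0.75,-0.06,0.01,0.0,0.0,-0.23],[0.74,-0.04,0.01,0.0,0.0,-0.23],[0.75,-0.01,0.01,0.0,0.0,-0.23],[0.37,0.01,0.0,0.0,0.0,-0.11],[0.19,0.01,0.0,0.0,0.0,-0.06]]
```

Call:
jog_arm(plan=[[[0.2, -0.22, 0.0, 0.0, 0.0, -0.09], [0.38, -0.41, 0.01, 0.0, 0.0, -0.17], [0.52, -0.54, 0.01, 0.0, 0.0, -0.23], [0.54, -0.52, 0.01, 0.0, 0.0, -0.23], [0.56, -0.49, 0.01, 0.0, 0.0, -0.23], [0.57, -0.48, 0.01, 0.0, 0.0, -0.22], [0.59, -0.46, 0.01, 0.0, 0.0, -0.23], [0.61, -0.44, 0.01, 0.0, 0.0, -0.23], [0.62, -0.42, 0.01, 0.0, 0.0, -0.23], [0.63, -0.4, 0.01, 0.0, 0.0, -0.23]]])

```text
time_s: 2.3
position: [0.3112, -0.2362, 0.2066]
tool_rot: [[0.733, 0.68, 0.0], [0.68, -0.733, -0.0], [0.0, 0.0, -1.0]]
ft_force: [-0.3, -0.1, -0.2]
grip_width: 0.0855
```

Call:
jog_arm(plan=[[[0.65, -0.37, 0.01, 0.0, 0.0, -0.22], [0.66, -0.35, 0.01, 0.0, 0.0, -0.23], [0.67, -0.33, 0.01, 0.0, 0.0, -0.23], [0.68, -0.31, 0.01, 0.0, 0.0, -0.23], [0.69, -0.28, 0.01, 0.0, 0.0, -0.23], [0.7, -0.26, 0.01, 0.0, 0.0, -0.22], [0.71, -0.23, 0.01, 0.0, 0.0, -0.23], [0.72, -0.22, 0.01, 0.0, 0.0, -0.23], [0.72, -0.18, 0.01, 0.0, 0.0, -0.23], [0.73, -0.16, 0.01, 0.0, 0.0, -0.23]]])

```text
time_s: 3.3
position: [0.3996, 0.0488, 0.2026]
tool_rot: [[0.463, 0.886, 0.0], [0.886, -0.463, -0.0], [0.0, 0.0, -1.0]]
ft_force: [-0.1, 0.3, -0.3]
grip_width: 0.0851
```

Call:
jog_arm(plan=[[[0.74, -0.14, 0.01, 0.0, 0.0, -0.22], [0.74, -0.11, 0.01, 0.0, 0.0, -0.23], [0.74, -0.08, 0.01, 0.0, 0.0, -0.23], [0.75, -0.06, 0.01, 0.0, 0.0, -0.23], [0.74, -0.04, 0.01, 0.0, 0.0, -0.23], [0.75, -0.01, 0.01, 0.0, 0.0, -0.23], [0.37, 0.01, 0.0, 0.0, 0.0, -0.11], [0.19, 0.01, 0.0, 0.0, 0.0, -0.06], [0, 0, 0, 0, 0, 0], [0, 0, 0, 0, 0, 0]]])

```text
time_s: 4.3
position: [0.4597, 0.2392, 0.2002]
tool_rot: [[0.251, 0.968, -0.0], [0.968, -0.251, -0.0], [-0.0, -0.0, -1.0]]
ft_force: [0.2, -0.5, -0.2]
grip_width: 0.0857
```

```bash
cat > look.py <<'E'
import sys
from h import *
tag=sys.argv[1]; qs=sys.argv[2:]
st=env.observe(); c=cam("wrist"); im,d=vision.get_image("wrist"); W=cloud("wrist",d,c)
np.savez(f"w_{tag}.npz",im=im,W=W,R=c[1],t=c[2])
cv2.imwrite(f"pics/w_{tag}.png",im[:,:,::-1])
print("t",st["time_s"],"tcp",np.round(st["position"],4),"camera at",(-c[1].T@c[2]).round(3),"look",c[1][2].round(2))
for q in qs:
    for x in spotter.trace("wrist",q)[:2]:
        p=W[x["pixels"]]; p=p[~np.isnan(p[:,0])]
        if len(p)<5: continue
        rr=rect(p); print(q,round(x["score"],2),[int(a) for a in x["rect"]],len(p),"med",np.median(p,0).round(4),"zq",np.percentile(p[:,2],[2,50,98]).round(3),"rect",np.round(rr[0],1),np.round(rr[1],1),round(rr[2],1))
E
python3 look.py a probe_center rest
```

```text
t 4.3 tcp [0.4597 0.2392 0.2002] camera at [0.479 0.317 0.365] look [-0.08 -0.3  -0.95]
probe_center 0.82 [0, 131, 44, 235] 2635 med [0.1818 0.3039 0.0193] zq [0.002 0.019 0.023] rect [167.3 297.6] [123.4  39.2] 81.1
probe_center 0.74 [269, 89, 292, 211] 2302 med [0.4674 0.2747 0.0464] zq [0.008 0.046 0.049] rect [463.3 258.6] [134.9  24.4] 75.3
rest 0.87 [249, 103, 310, 204] 3415 med [0.4678 0.2617 0.007 ] zq [0.005 0.007 0.04 ] rect [464.2 257.7] [113.1  60.5] 74.3
```

View pics/w_a.png

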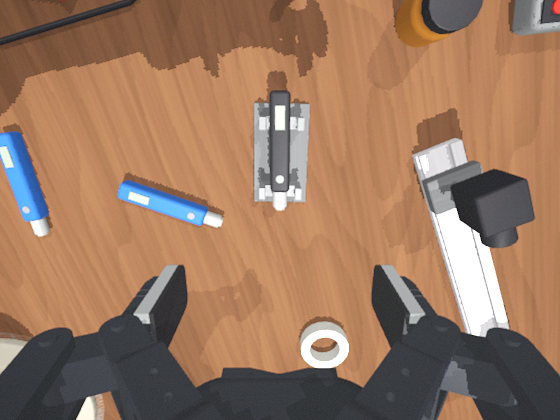

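The wrist view shows the probe at (280,150) with its steel tip towards (280,205), lying lengthwise in the rest. The photodiode is at (490,205). I'll refine the fit.

Run:
```python
from h import *
z=np.load("w_a.npz");W=z["W"];im=z["im"].astype(int)
m=np.zeros(W.shape[:2],bool);m[80:220,245:315]=1
p=W[m];c=im[m]
r=rect(p[(p[:,2]>.0045)&(p[:,2]<.009)]);print("plate",r)
top=p[(p[:,2]>.04)];print("probe top",len(top),rect(top),np.percentile(top[:,2],[5,50,95]))
mu=top[:,:2].mean(0);u,s,v=np.linalg.svd(top[:,:2]-mu);print("axis",np.degrees(np.arctan2(v[0,1],v[0,0])),mu,mu)
ax=v[0]*np.sign(v[0,1]);pr=(top[:,:2]-mu)@ax;pn=(top[:,:2]-mu)@[-ax[1],ax[0]];print(pr.min(),pr.max(),np.percentile(pn,[1,99]))
ctr=mu+ax*(pr.min()+pr.max())/2;print("center",ctr)
```

```text
plate ((464.424560546875, 259.3128662109375), (109.85893249511719, 59.99768829345703), 74.3829345703125)
probe top 2266 ((467.5141296386719, 265.5221862792969), (119.46414184570312, 41.9467658996582), 75.30677032470703) [0.04263591 0.04640088 0.04812041]
axis -104.49103127025207 [0.4672042  0.27339531] [0.4672042  0.27339531]
-0.06725824342533097 0.052175531583421024 [-0.00980071  0.00988036]
center [0.46531714 0.26609386]
```

```bash
python3 plan.py 6 0.465 0.264 0.09 75
```

```text
t 4.45 from [0.4599 0.2392 0.2003] yaw 75.46 w 0.0854 max 0.71 end [0.4651 0.2638 0.0899]
[[0.06,0.0,0.28,0.0,0.0,0.01],[0.13,-0.01,0.53,0.0,0.0,0.01],[0.16,-0.01,0.71,0.0,0.0,0.01],[0.16,-0.01,0.71,0.0,0.0,0.01],[0.08,0.0,0.35,0.0,0.0,0.01],[0.04,0.0,0.18,0.0,0.0,0.0]]
```

Then straight down 72 mm (1.8 units).

Call:
jog_arm(plan=[[[0.06, 0.0, 0.28, 0.0, 0.0, 0.01], [0.13, -0.01, 0.53, 0.0, 0.0, 0.01], [0.16, -0.01, 0.71, 0.0, 0.0, 0.01], [0.16, -0.01, 0.71, 0.0, 0.0, 0.01], [0.08, 0.0, 0.35, 0.0, 0.0, 0.01], [0.04, 0.0, 0.4, 0.0, 0.0, 0.0], [0, 0, 0.5, 0, 0, 0], [0, 0, 0.5, 0, 0, 0], [0, 0, 0.4, 0, 0, 0], [0, 0, 0.15, 0, 0, 0]]], grip=0.2)

```text
time_s: 5.45
position: [0.4642, 0.2642, 0.017]
tool_rot: [[0.258, 0.966, -0.003], [0.966, -0.258, -0.001], [-0.002, -0.003, -1.0]]
ft_force: [-0.5, -0.1, 0.0]
grip_width: 0.0515
```

Call:
jog_arm(plan=[[[0, 0, 0, 0, 0, 0], [0, 0, 0, 0, 0, 0], [0, 0, 0, 0, 0, 0], [0, 0, 0, 0, 0, 0], [0, 0, 0, 0, 0, 0], [0, 0, 0, 0, 0, 0], [0, 0, 0, 0, 0, 0]]], grip=-1, squeeze=40)

```text
time_s: 6.15
position: [0.4656, 0.2647, 0.0196]
tool_rot: [[0.257, 0.966, 0.001], [0.966, -0.257, 0.0], [0.001, 0.001, -1.0]]
ft_force: [0.1, -1.2, 7.0]
grip_width: 0.0185
```

```bash
python3 plan.py 5 0.465 0.264 0.17; python3 look.py b
```

```text
t 6.15 from [0.4656 0.2647 0.0196] yaw 75.11 w 0.0185 max 0.76 end [0.4649 0.264  0.17  ]
[[0.0,0.0,-0.75,0.0,0.0,0.0],[-0.01,0.0,-0.75,0.0,0.0,0.0],[0.0,0.0,-0.76,0.01,0.0,0.0],[-0.01,-0.01,-0.75,0.0,0.0,0.0],[0.0,0.0,-0.75,0.0,0.0,0.0]]
t 6.15 tcp [0.4656 0.2647 0.0196] camera at [0.485 0.342 0.184] look [-0.08 -0.3  -0.95]
```

View pics/w_b.png

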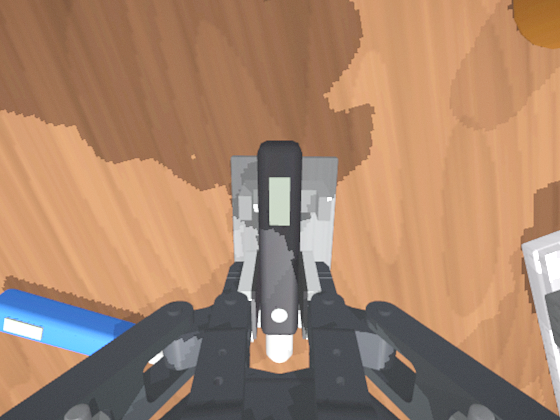

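Call:
jog_arm(plan=[[[0, 0, -0.3, 0, 0, 0], [0, 0, -0.6, 0, 0, 0], [0, 0, -0.8, 0, 0, 0], [0, 0, -0.8, 0, 0, 0], [0, 0, -0.7, 0, 0, 0], [0, 0, -0.4, 0, 0, 0], [0, 0, -0.15, 0, 0, 0], [0, 0, 0, 0, 0, 0]]])

```text
time_s: 7.0
position: [0.4651, 0.2647, 0.1695]
tool_rot: [[0.257, 0.966, 0.001], [0.966, -0.257, 0.0], [0.001, 0.001, -1.0]]
ft_force: [0.2, -0.2, -0.6]
grip_width: 0.0184
```

```bash
python3 look.py c probe_center beam_mid led_lens
python3 - <<'E'
from h import *
im,d=vision.get_image("scene"); W=cloud("scene",d); np.savez("scene2.npz",im=im,W=W); cv2.imwrite("pics/scene2.png",cv2.resize(im[100:350,200:460,::-1],None,fx=3,fy=3,interpolation=cv2.INTER_CUBIC)[:600])
E
```

```text
t 7.0 tcp [0.4651 0.2647 0.1695] camera at [0.485 0.342 0.334] look [-0.08 -0.3  -0.95]
probe_center 0.93 [107, 211, 219, 259] 2400 med [0.3268 0.2396 0.02  ] zq [0.002 0.02  0.023] rect [323.2 232.2] [ 31.9 125.9] 55.8
probe_center 0.88 [0, 164, 35, 270] 2182 med [0.182  0.2902 0.0171] zq [0.004 0.017 0.022] rect [166.5 295.6] [125.9  39.9] 81.2
beam_mid 0.79 [418, 166, 559, 404] 15596 med [0.6413 0.1734 0.0214] zq [0.005 0.021 0.113] rect [679.3  90.7] [155.1 444.1] 23.5
beam_mid 0.56 [282, 0, 301, 15] 214 med [0.5145 0.4124 0.0192] zq [0.001 0.019 0.033] rect [514.8 414.8] [ 8.2 16.8] 60.1
led_lens 0.68 [419, 168, 558, 405] 15338 med [0.6412 0.1734 0.0226] zq [0.007 0.023 0.113] rect [664.  107.4] [139.7 396.7] 23.3
```

View pics/w_c.png

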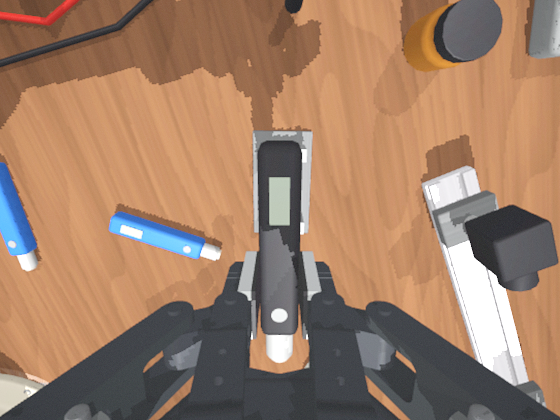

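View pics/scene2.png

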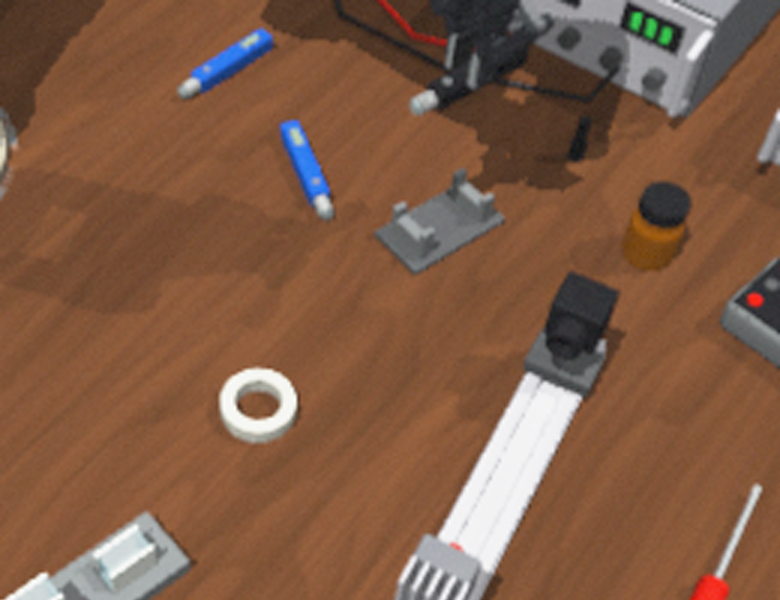

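Run:
```python
from h import *
z=np.load("w_c.npz");W=z["W"]
tcp=np.array([0.4651,0.2647,0.1695]); ax=np.array([.257,.966]); n=np.array([-.966,.257])
m=np.zeros(W.shape[:2],bool);m[135:365,256:304]=1
p=W[m];p=p[(p[:,2]>.15)]
a=(p[:,:2]-tcp[:2])@ax;b=(p[:,:2]-tcp[:2])@n;h=p[:,2]-tcp[2]
for lo in np.arange(-.08,.09,.01):
    k=(a>lo)&(a<=lo+.01)
    if k.sum()>20: print(round(lo,3),k.sum(),"b",np.percentile(b[k],[3,97]).round(4),"h",np.percentile(h[k],[5,50,95]).round(4))
print(a.min(),a.max())
# jog: rail in this view
p=W.reshape(-1,3);k=(p[:,2]>.014)&(p[:,2]<.023)&(abs(p[:,0]-.65)<.07)&(p[:,1]<.25)&(p[:,1]>-.02); 
k2=(p[:,2]>.105)&(p[:,2]<.118)&(abs(p[:,0]-.64)<.06);print(rect(p[k]),rect(p[k2]),np.median(p[k2],0))
# from scene2: LED, PD, rail
for f in ("scene","scene2","top"):
    P=np.load(f+".npz")["W"].reshape(-1,3)
    P=P[~np.isnan(P[:,0])&(abs(P[:,0]-.66)<.09)&(abs(P[:,1]-.04)<.15)]
    bd=np.array([-np.sin(np.radians(8.5)),np.cos(np.radians(8.5))]);bn=np.array([bd[1],-bd[0]])
    s=(P[:,:2]-[.659,.0435])@bd; u=(P[:,:2]-[.659,.0435])@bn
    r=(P[:,2]>.015)&(P[:,2]<.023)&(abs(s)<.08)
    for lo in (-.08,-.04,0,.04):
        k=r&(s>lo)&(s<lo+.04); print(f,lo,"rail u",np.percentile(u[k],[1,99]).round(4))
    for nm,k in (("led",s<0),("pd",s>0)):
        k=k&(P[:,2]>.106)&(P[:,2]<.118); print(f,nm,"s",np.percentile(s[k],[1,99]).round(4),"u",np.percentile(u[k],[1,99]).round(4))
```

```text
-0.06 228 b [-0.0053  0.0077] h [0.0202 0.0234 0.025 ]
-0.05 388 b [-0.0056  0.008 ] h [0.0205 0.0237 0.0251]
-0.04 400 b [-0.0079  0.0102] h [0.0243 0.0267 0.0278]
-0.03 609 b [-0.0078  0.0102] h [0.0251 0.0272 0.0286]
-0.02 692 b [-0.0081  0.0103] h [0.0253 0.027  0.0287]
-0.01 914 b [-0.0081  0.0104] h [0.0256 0.0272 0.0557]
-0.0 945 b [-0.0081  0.0104] h [0.0258 0.0273 0.0548]
0.01 1008 b [-0.0093  0.011 ] h [0.0249 0.0271 0.0445]
0.02 834 b [-0.0079  0.0103] h [0.0247 0.0272 0.0288]
0.03 917 b [-0.0081  0.0105] h [0.0245 0.0275 0.0291]
0.04 981 b [-0.008   0.0104] h [0.0246 0.0273 0.0289]
0.05 1035 b [-0.0081  0.0102] h [0.0246 0.0268 0.028 ]
0.06 277 b [-0.0069  0.0089] h [0.0129 0.0233 0.0265]
-0.059092905153020625 0.06154095893717511
((648.5396728515625, 101.46550750732422), (55.7627067565918, 252.35702514648438), 7.880672454833984) ((639.1381225585938, 176.4210205078125), (44.46604919433594, 60.456790924072266), 7.96279764175415) [0.63688184 0.1883515  0.11217334]
scene -0.08 rail u [-0.0198  0.0261]
scene -0.04 rail u [-0.0201  0.0256]
scene 0 rail u [-0.0202  0.0254]
scene 0.04 rail u [-0.021   0.0255]
scene led s [-0.1547 -0.1115] u [-0.018   0.0247]
scene pd s [0.1073 0.1487] u [-0.0191  0.0234]
scene2 -0.08 rail u [-0.0198  0.026 ]
scene2 -0.04 rail u [-0.0199  0.0257]
scene2 0 rail u [-0.0202  0.0254]
scene2 0.04 rail u [-0.0202  0.0251]
scene2 led s [-0.1545 -0.111 ] u [-0.018   0.0248]
scene2 pd s [0.1069 0.1488] u [-0.0191  0.0235]
top -0.08 rail u [-0.0238  0.0246]
top -0.04 rail u [-0.0231  0.024 ]
top 0 rail u [-0.0247  0.0243]
top 0.04 rail u [-0.023   0.0238]
top led s [-0.1563 -0.1145] u [-0.0211  0.0236]
top pd s [0.1019 0.149 ] u [-0.0215  0.0222]
```

```bash
python3 plan.py 14 0.6628 0.035 0.175 98.4
```

```text
t 7.25 from [0.4648 0.2645 0.168 ] yaw 75.1 w 0.0184 max 0.52 end [0.663  0.035  0.1751]
[[-0.14,0.21,-0.01,0.0,0.0,-0.09],[-0.28,0.39,-0.01,0.0,0.0,-0.17],[-0.38,0.51,-0.01,0.0,0.0,-0.23],[-0.39,0.5,-0.02,0.0,0.0,-0.23],[-0.42,0.48,-0.01,0.0,0.0,-0.23],[-0.43,0.47,-0.02,-0.01,0.0,-0.22],[-0.44,0.46,-0.01,0.0,0.0,-0.23],[-0.46,0.44,-0.02,0.0,0.0,-0.23],[-0.48,0.42,-0.01,0.0,0.0,-0.23],[-0.49,0.41,-0.02,0.0,0.0,-0.22]]
[[-0.5,0.39,-0.01,0.0,0.0,-0.23],[-0.52,0.37,-0.02,0.0,0.0,-0.23],[-0.26,0.18,0.0,0.0,0.0,-0.11],[-0.14,0.09,-0.01,0.0,0.0,-0.06]]
```

Call:
jog_arm(plan=[[[-0.14, 0.21, -0.01, 0.0, 0.0, -0.09], [-0.28, 0.39, -0.01, 0.0, 0.0, -0.17], [-0.38, 0.51, -0.01, 0.0, 0.0, -0.23], [-0.39, 0.5, -0.02, 0.0, 0.0, -0.23], [-0.42, 0.48, -0.01, 0.0, 0.0, -0.23], [-0.43, 0.47, -0.02, -0.01, 0.0, -0.22], [-0.44, 0.46, -0.01, 0.0, 0.0, -0.23], [-0.46, 0.44, -0.02, 0.0, 0.0, -0.23], [-0.48, 0.42, -0.01, 0.0, 0.0, -0.23], [-0.49, 0.41, -0.02, 0.0, 0.0, -0.22]]])

```text
time_s: 8.25
position: [0.6178, 0.0873, 0.1738]
tool_rot: [[-0.053, 0.999, -0.0], [0.999, 0.053, -0.0], [-0.0, -0.0, -1.0]]
ft_force: [0.5, -0.1, -0.1]
grip_width: 0.0183
```

Call:
jog_arm(plan=[[[-0.5, 0.39, -0.01, 0.0, 0.0, -0.23], [-0.52, 0.37, -0.02, 0.0, 0.0, -0.23], [-0.26, 0.18, 0.0, 0.0, 0.0, -0.11], [-0.14, 0.09, -0.01, 0.0, 0.0, -0.06], [0, 0, 0, 0, 0, 0], [0, 0, 0, 0, 0, 0]]])

```text
time_s: 8.85
position: [0.6629, 0.0359, 0.1763]
tool_rot: [[-0.146, 0.989, 0.001], [0.989, 0.146, 0.0], [-0.0, 0.001, -1.0]]
ft_force: [0.3, 0.4, -0.5]
grip_width: 0.0187
```

```bash
python3 look.py d
python3 - <<'E'
from h import *
im,d=vision.get_image("scene"); W=cloud("scene",d); np.savez("scene3.npz",im=im,W=W); cv2.imwrite("pics/scene3.png",cv2.resize(im[150:350,280:460,::-1],None,fx=3,fy=3,interpolation=cv2.INTER_CUBIC)[:600])
P=np.load("w_d.npz")["W"].reshape(-1,3)
P=P[~np.isnan(P[:,0])&(abs(P[:,0]-.66)<.09)&(abs(P[:,1]-.04)<.25)]
bd=np.array([-np.sin(np.radians(8.5)),np.cos(np.radians(8.5))]);bn=np.array([bd[1],-bd[0]])
s=(P[:,:2]-[.661,.0407])@bd; u=(P[:,:2]-[.661,.0407])@bn
r=(P[:,2]>.014)&(P[:,2]<.023)&(abs(s)<.2)
for lo in np.arange(-.2,.2,.04):
    k=r&(s>lo)&(s<lo+.04)
    if k.sum()>20: print(lo.round(2),k.sum(),"rail u",np.percentile(u[k],[1,99]).round(4))
for nm,k in (("led",s<0),("pd",s>0)):
    k=k&(P[:,2]>.106)&(P[:,2]<.118)
    if k.sum()>20: print(nm,k.sum(),"s",np.percentile(s[k],[1,99]).round(4),"u",np.percentile(u[k],[1,99]).round(4))
E
```

```text
t 8.85 tcp [0.6629 0.0359 0.1763] camera at [0.65  0.115 0.341] look [ 0.05 -0.31 -0.95]
0.0 200 rail u [-0.0236  0.022 ]
0.04 1085 rail u [-0.0237  0.0217]
0.08 1166 rail u [-0.0239  0.0217]
0.12 26 rail u [-0.0269  0.025 ]
led 581 s [-0.1501 -0.1064] u [-0.0209  0.0219]
pd 1170 s [0.109  0.1331] u [-0.0222  0.0202]
```

View pics/w_d.png

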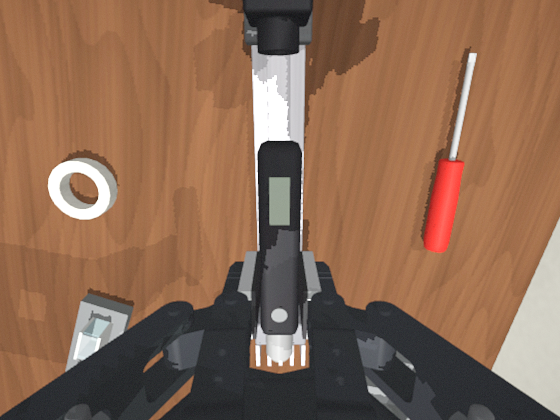

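View pics/scene3.png

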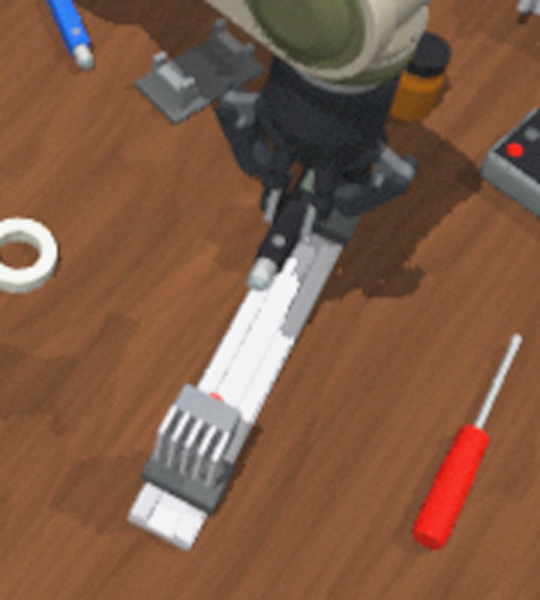

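Call:
jog_arm(plan=[[[0, 0, 0.2, 0, 0, 0], [0, 0, 0.4, 0, 0, 0], [0, 0, 0.5, 0, 0, 0], [0, 0, 0.5, 0, 0, 0], [0, 0, 0.5, 0, 0, 0], [0, 0, 0.3, 0, 0, 0], [0, 0, 0.17, 0, 0, 0], [0, 0, 0, 0, 0, 0], [0, 0, 0, 0, 0, 0], [0, 0, 0, 0, 0, 0]]])

```text
time_s: 9.95
position: [0.664, 0.035, 0.0745]
tool_rot: [[-0.146, 0.989, 0.003], [0.989, 0.146, -0.0], [-0.001, 0.003, -1.0]]
ft_force: [0.4, -0.0, 0.2]
grip_width: 0.0184
```

```bash
python3 look.py e
python3 - <<'E'
from h import *
im,d=vision.get_image("scene"); W=cloud("scene",d); np.savez("scene4.npz",im=im,W=W); cv2.imwrite("pics/scene4.png",cv2.resize(im[200:350,300:440,::-1],None,fx=4,fy=4,interpolation=cv2.INTER_CUBIC)[:600])
bm=np.array([.6607,.0405]);bd=np.array([-np.sin(np.radians(8.4)),np.cos(np.radians(8.4))]);bn=np.array([bd[1],-bd[0]])
for f in ("w_e","scene4"):
    P=np.load(f+".npz")["W"].reshape(-1,3)
    P=P[~np.isnan(P[:,0])]
    s=(P[:,:2]-bm)@bd; u=(P[:,:2]-bm)@bn
    for lo in np.arange(-.1,.1,.01):
        k=(s>lo)&(s<lo+.01)&(abs(u)<.012)&(P[:,2]>.07)&(P[:,2]<.13)
        if k.sum()>8: print(f,lo.round(2),k.sum(),"u",np.percentile(u[k],[3,97]).round(4),"z",np.percentile(P[k,2],[5,50,95]).round(4))
E
```

```text
t 9.95 tcp [0.664  0.035  0.0745] camera at [0.651 0.114 0.239] look [ 0.05 -0.31 -0.95]
w_e -0.07 59 u [-0.0042  0.0077] z [0.0954 0.0973 0.0991]
w_e -0.06 381 u [-0.0057  0.008 ] z [0.0946 0.0982 0.0995]
w_e -0.05 296 u [-0.006   0.0083] z [0.0958 0.0989 0.1014]
w_e -0.04 588 u [-0.0079  0.0103] z [0.0992 0.1015 0.1027]
w_e -0.03 653 u [-0.0077  0.01  ] z [0.0998 0.1016 0.1029]
w_e -0.02 788 u [-0.0081  0.0103] z [0.1    0.1016 0.1233]
w_e -0.01 886 u [-0.0081  0.0104] z [0.1002 0.1017 0.1251]
w_e -0.0 1323 u [-0.0115  0.0115] z [0.1001 0.1021 0.1272]
w_e 0.01 807 u [-0.0081  0.0104] z [0.099  0.1014 0.1025]
w_e 0.02 888 u [-0.0079  0.0106] z [0.0991 0.1019 0.1035]
w_e 0.03 947 u [-0.0081  0.0104] z [0.0989 0.102  0.1035]
w_e 0.04 1017 u [-0.0079  0.0106] z [0.0989 0.1014 0.1029]
w_e 0.05 759 u [-0.0074  0.0099] z [0.09   0.1005 0.1021]
scene4 -0.07 27 u [-0.0045  0.0087] z [0.088 0.094 0.099]
scene4 -0.06 24 u [-0.0039  0.0088] z [0.0933 0.0973 0.1   ]
scene4 -0.05 45 u [-0.0062  0.0113] z [0.0906 0.0986 0.1024]
scene4 -0.04 36 u [-0.0061  0.011 ] z [0.098  0.1012 0.1031]
scene4 -0.03 34 u [-0.0077  0.0108] z [0.0973 0.1007 0.1042]
scene4 -0.02 54 u [-0.0112  0.0116] z [0.0985 0.1023 0.1254]
scene4 -0.01 35 u [-0.0074  0.0087] z [0.0985 0.1013 0.1186]
scene4 -0.0 26 u [-0.0073  0.0067] z [0.0992 0.1014 0.1181]
scene4 0.01 27 u [-0.0072  0.0065] z [0.0984 0.1011 0.1032]
scene4 0.02 17 u [-0.0065  0.0019] z [0.0989 0.1016 0.1047]
```

View pics/scene4.png

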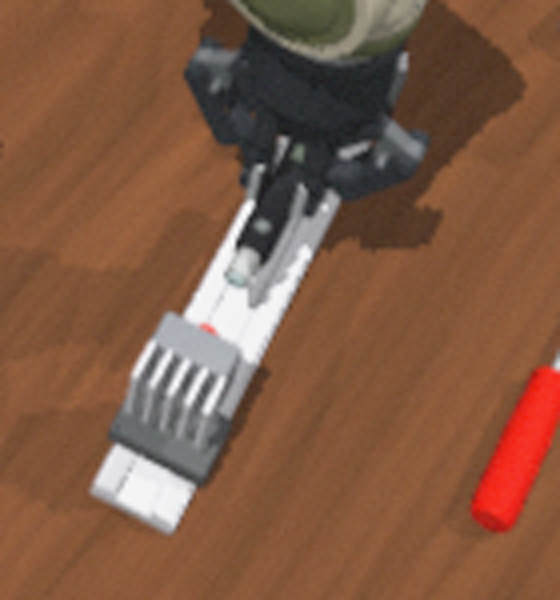

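Call:
jog_arm(plan=[[[0, 0, 0, 0, 0, 0], [0, 0, 0, 0, 0, 0], [0, 0, 0, 0, 0, 0], [0, 0, 0, 0, 0, 0], [0, 0, 0, 0, 0, 0], [0, 0, 0, 0, 0, 0], [0, 0, 0, 0, 0, 0], [0, 0, 0, 0, 0, 0], [0, 0, 0, 0, 0, 0], [0, 0, 0, 0, 0, 0]]])

```text
time_s: 11.05
position: [0.6635, 0.035, 0.0735]
tool_rot: [[-0.146, 0.989, 0.001], [0.989, 0.146, -0.0], [-0.0, 0.001, -1.0]]
ft_force: [0.2, -0.3, -1.4]
grip_width: 0.0184
```

Call:
jog_arm(plan=[[[0, 0, 0, 0, 0, 0], [0, 0, 0, 0, 0, 0], [0, 0, 0, 0, 0, 0], [0, 0, 0, 0, 0, 0], [0, 0, 0, 0, 0, 0], [0, 0, 0, 0, 0, 0], [0, 0, 0, 0, 0, 0], [0, 0, 0, 0, 0, 0], [0, 0, 0, 0, 0, 0], [0, 0, 0, 0, 0, 0]]])

```text
time_s: 12.05
position: [0.6635, 0.035, 0.0735]
tool_rot: [[-0.146, 0.989, 0.001], [0.989, 0.146, -0.0], [-0.0, 0.001, -1.0]]
ft_force: [0.2, -0.9, -0.6]
grip_width: 0.0183
```

Call:
jog_arm(plan=[[[0, 0, -0.3, 0, 0, 0], [0, 0, -0.6, 0, 0, 0], [0, 0, -0.8, 0, 0, 0], [0, 0, -0.6, 0, 0, 0], [0, 0, -0.3, 0, 0, 0], [0, 0, 0, 0, 0, 0]]])

```text
time_s: 12.65
position: [0.6639, 0.035, 0.1796]
tool_rot: [[-0.146, 0.989, 0.005], [0.989, 0.146, -0.001], [-0.001, 0.005, -1.0]]
ft_force: [-0.3, 0.0, -0.1]
grip_width: 0.0185
```

```bash
python3 plan.py 16 0.4652 0.2642 0.17 75
```

```text
t 12.65 from [0.6639 0.035  0.1796] yaw 98.39 w 0.0185 max 0.45 end [0.4652 0.2643 0.1701]
[[0.18,-0.12,0.01,0.0,0.0,0.08],[0.35,-0.22,0.01,0.0,0.0,0.15],[0.45,-0.31,0.01,0.01,0.0,0.19],[0.44,-0.32,0.02,0.0,0.0,0.2],[0.43,-0.34,0.01,0.0,0.0,0.19],[0.42,-0.34,0.02,0.0,0.0,0.2],[0.41,-0.36,0.01,0.01,0.0,0.19],[0.4,-0.37,0.02,0.0,0.0,0.2],[0.39,-0.39,0.02,0.0,0.0,0.2],[0.37,-0.39,0.01,0.0,0.0,0.19]]
[[0.37,-0.41,0.02,0.01,0.0,0.2],[0.35,-0.41,0.02,0.0,0.0,0.19],[0.34,-0.43,0.01,0.0,0.0,0.2],[0.33,-0.43,0.02,0.0,0.0,0.2],[0.16,-0.23,0.01,0.0,0.0,0.09],[0.08,-0.11,0.0,0.0,0.0,0.05]]
```

Call:
jog_arm(plan=[[[0.18, -0.12, 0.01, 0.0, 0.0, 0.08], [0.35, -0.22, 0.01, 0.0, 0.0, 0.15], [0.45, -0.31, 0.01, 0.0, 0.0, 0.19], [0.44, -0.32, 0.02, 0.0, 0.0, 0.2], [0.43, -0.34, 0.01, 0.0, 0.0, 0.19], [0.42, -0.34, 0.02, 0.0, 0.0, 0.2], [0.41, -0.36, 0.01, 0.0, 0.0, 0.19], [0.4, -0.37, 0.02, 0.0, 0.0, 0.2], [0.39, -0.39, 0.02, 0.0, 0.0, 0.2], [0.37, -0.39, 0.01, 0.0, 0.0, 0.19]]])

```text
time_s: 13.65
position: [0.5306, 0.1866, 0.17]
tool_rot: [[0.123, 0.992, -0.002], [0.992, -0.123, -0.0], [-0.001, -0.002, -1.0]]
ft_force: [0.5, 0.6, -0.6]
grip_width: 0.0186
```

Call:
jog_arm(plan=[[[0.37, -0.41, 0.02, 0.0, 0.0, 0.2], [0.35, -0.41, 0.02, 0.0, 0.0, 0.19], [0.34, -0.43, 0.01, 0.0, 0.0, 0.2], [0.33, -0.43, 0.02, 0.0, 0.0, 0.2], [0.16, -0.23, 0.01, 0.0, 0.0, 0.09], [0.08, -0.11, 0.0, 0.0, 0.0, 0.05], [0, 0, 0, 0, 0, 0], [0, 0, 0, 0, 0, 0], [0, 0, 0, 0, 0, 0]]])

```text
time_s: 14.55
position: [0.4649, 0.2639, 0.1682]
tool_rot: [[0.259, 0.966, 0.001], [0.966, -0.259, -0.0], [0.0, 0.001, -1.0]]
ft_force: [0.0, 0.1, -0.5]
grip_width: 0.0187
```

```bash
python3 plan.py 10 0.4652 0.2645 0.03 75
```

```text
t 14.55 from [0.4649 0.2639 0.1682] yaw 74.98 w 0.0187 max 0.44 end [0.4652 0.2647 0.0302]
[[0.0,0.0,0.17,0.0,0.0,0.0],[0.0,0.0,0.33,0.0,0.0,0.0],[0.0,0.0,0.44,0.0,0.0,0.0],[0.01,0.0,0.44,0.0,0.0,0.0],[0.0,0.0,0.43,0.0,0.0,0.0],[0.0,0.0,0.44,0.01,0.0,0.0],[0.0,0.0,0.44,0.0,0.0,0.0],[0.0,0.0,0.44,0.0,0.0,0.0],[0.01,0.0,0.21,0.0,0.0,0.0],[0.0,0.0,0.11,0.0,0.0,0.0]]
```

Call:
jog_arm(plan=[[[0, 0, 0.17, 0, 0, 0], [0, 0, 0.33, 0, 0, 0], [0, 0, 0.5, 0, 0, 0], [0.01, 0, 0.5, 0, 0, 0], [0, 0, 0.5, 0, 0, 0], [0, 0, 0.5, 0, 0, 0], [0, 0, 0.44, 0, 0, 0], [0, 0, 0.35, 0, 0, 0], [0.01, 0, 0.15, 0, 0, 0], [0, 0, 0, 0, 0, 0]]])

```text
time_s: 15.55
position: [0.4648, 0.2648, 0.03]
tool_rot: [[0.259, 0.966, -0.0], [0.966, -0.259, -0.001], [-0.001, 0.0, -1.0]]
ft_force: [0.1, -0.1, -0.0]
grip_width: 0.0188
```

Call:
jog_arm(plan=[[[0, 0, 0.12, 0, 0, 0], [0, 0, 0.1, 0, 0, 0], [0, 0, 0, 0, 0, 0], [0, 0, 0, 0, 0, 0]]])

```text
time_s: 15.95
position: [0.4651, 0.2651, 0.0222]
tool_rot: [[0.259, 0.966, 0.002], [0.966, -0.259, -0.0], [0.0, 0.002, -1.0]]
ft_force: [-0.3, 0.3, -1.0]
grip_width: 0.0183
```

Call:
jog_arm(plan=[[[0, 0, 0.04, 0, 0, 0], [0, 0, 0.02, 0, 0, 0], [0, 0, 0, 0, 0, 0], [0, 0, 0, 0, 0, 0]]])

```text
time_s: 16.35
position: [0.4651, 0.2651, 0.0197]
tool_rot: [[0.258, 0.966, 0.002], [0.966, -0.258, -0.0], [0.0, 0.002, -1.0]]
ft_force: [-0.3, 0.8, 0.9]
grip_width: 0.0184
```

Call:
jog_arm(plan=[[[0, 0, 0, 0, 0, 0], [0, 0, 0, 0, 0, 0], [0, 0, 0, 0, 0, 0], [0, 0, 0, 0, 0, 0], [0, 0, 0, 0, 0, 0]]], grip=0.2)

```text
time_s: 16.85
position: [0.465, 0.2651, 0.0196]
tool_rot: [[0.259, 0.966, 0.001], [0.966, -0.259, -0.0], [0.0, 0.001, -1.0]]
ft_force: [0.6, -0.6, 0.6]
grip_width: 0.0516
```

Call:
jog_arm(plan=[[[0, 0, -0.2, 0, 0, 0], [0, 0, -0.4, 0, 0, 0], [0, 0, -0.6, 0, 0, 0], [0, 0, -0.8, 0, 0, 0], [0, 0, -0.8, 0, 0, 0], [0, 0, -0.8, 0, 0, 0], [0, 0, -0.5, 0, 0, 0], [0, 0, -0.2, 0, 0, 0], [0, 0, 0, 0, 0, 0]]])

```text
time_s: 17.75
position: [0.465, 0.2652, 0.1924]
tool_rot: [[0.259, 0.966, 0.003], [0.966, -0.259, 0.0], [0.001, 0.003, -1.0]]
ft_force: [-0.3, 0.0, -0.6]
grip_width: 0.0509
```

```bash
python3 look.py f
python3 - <<'E'
from h import *
z=np.load("w_f.npz");W=z["W"]
bm=np.array([.4644,.2593]);ax=np.array([np.cos(np.radians(74.4)),np.sin(np.radians(74.4))]);n=np.array([-ax[1],ax[0]])
p=W.reshape(-1,3);p=p[~np.isnan(p[:,0])];s=(p[:,:2]-bm)@ax;u=(p[:,:2]-bm)@n
k=(abs(s)<.09)&(abs(u)<.012)&(p[:,2]>.04)&(p[:,2]<.06);print(s[k].min(),s[k].max())
for lo in np.arange(-.07,.08,.02):
    j=k&(s>lo)&(s<lo+.02)
    if j.sum()>9: print(lo.round(2),np.percentile(u[j],[2,98]).round(4),np.median(p[j,2]).round(4))
E
python3 plan.py 24 0.45 -0.225 0.21 77.2
```

```text
t 17.75 tcp [0.465  0.2652 0.1924] camera at [0.484 0.343 0.357] look [-0.08 -0.3  -0.95]
-0.0524911592472073 0.06723884213642246
-0.07 [-0.0007  0.0063] 0.0417
-0.05 [-0.004   0.0087] 0.0435
-0.03 [-0.0068  0.0118] 0.0466
-0.01 [-0.0073  0.0119] 0.0464
0.01 [-0.0069  0.0119] 0.0464
0.03 [-0.0064  0.0119] 0.0471
0.05 [-0.0061  0.012 ] 0.0464
t 17.8 from [0.4645 0.2651 0.1912] yaw 75.02 w 0.0511 max 0.55 end [ 0.45   -0.2251  0.2101]
[[-0.22,0.05,-0.01,0.0,0.0,0.0],[-0.41,0.1,-0.01,0.0,0.0,-0.01],[-0.54,0.13,-0.03,0.0,0.0,-0.01],[-0.55,0.12,-0.02,0.0,0.0,-0.02],[-0.54,0.13,-0.02,0.0,0.0,-0.01],[-0.55,0.12,-0.02,0.0,0.0,-0.01],[-0.54,0.13,-0.02,0.0,0.0,-0.01],[-0.55,0.12,-0.02,0.0,0.0,-0.01],[-0.55,0.12,-0.02,0.0,0.0,-0.01],[-0.54,0.12,-0.03,0.0,0.0,-0.02]]
[[-0.55,0.12,-0.02,0.0,0.0,-0.01],[-0.55,0.12,-0.02,0.0,0.0,-0.01],[-0.54,0.12,-0.02,0.0,0.0,-0.01],[-0.55,0.12,-0.02,0.0,0.0,-0.01],[-0.55,0.11,-0.02,0.0,0.0,-0.01],[-0.54,0.12,-0.02,0.01,0.0,-0.02],[-0.55,0.11,-0.02,0.0,0.0,-0.01],[-0.55,0.12,-0.03,0.0,0.0,-0.01],[-0.55,0.11,-0.02,0.0,0.0,-0.01],[-0.55,0.11,-0.02,0.0,0.0,-0.01]]
[[-0.55,0.11,-0.02,0.0,0.0,-0.01],[-0.55,0.11,-0.02,0.0,0.0,-0.02],[-0.27,0.05,-0.01,0.0,0.0,0.0],[-0.14,0.03,-0.01,0.0,0.0,0.0]]
```

View pics/w_f.png

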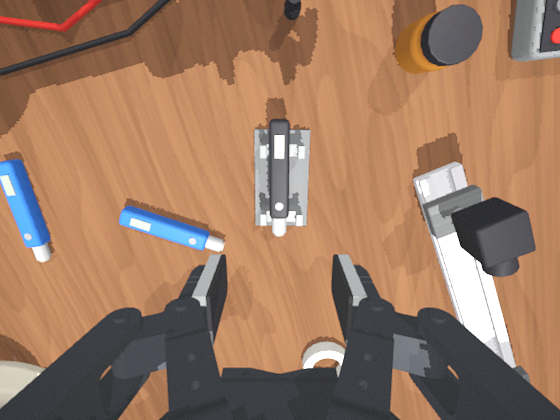

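The probe lies back in the rest at (280,180): offset about +7 mm along, +2 mm across, centre height about 36 mm. Now to the rack.

```bash
python3 plan.py 20 0.445 -0.275 0.21 77.2
```

```text
t 17.8 from [0.4645 0.2651 0.1912] yaw 75.02 w 0.0511 max 0.74 end [ 0.445  -0.275   0.2101]
[[-0.29,0.07,-0.01,0.0,0.0,-0.01],[-0.56,0.12,-0.02,0.0,0.0,-0.01],[-0.73,0.17,-0.03,0.0,0.0,-0.01],[-0.74,0.17,-0.02,0.0,0.0,-0.01],[-0.74,0.16,-0.03,0.0,0.0,-0.02],[-0.73,0.16,-0.02,0.0,0.0,-0.01],[-0.74,0.16,-0.03,0.0,0.0,-0.02],[-0.74,0.16,-0.03,0.0,0.0,-0.01],[-0.74,0.16,-0.02,0.0,0.0,-0.02],[-0.73,0.15,-0.03,0.0,0.0,-0.01]]
[[-0.74,0.16,-0.02,0.0,0.0,-0.01],[-0.74,0.15,-0.03,0.0,0.0,-0.02],[-0.74,0.15,-0.03,0.0,0.0,-0.01],[-0.74,0.15,-0.02,0.01,0.0,-0.02],[-0.74,0.15,-0.03,0.0,0.0,-0.01],[-0.74,0.15,-0.03,0.0,0.0,-0.02],[-0.74,0.14,-0.02,0.0,0.0,-0.01],[-0.74,0.14,-0.03,0.0,0.0,-0.01],[-0.37,0.08,-0.01,0.0,0.0,-0.01],[-0.19,0.03,-0.01,0.0,0.0,0.0]]
```

Call:
jog_arm(plan=[[[-0.29, 0.07, -0.01, 0.0, 0.0, -0.01], [-0.56, 0.12, -0.02, 0.0, 0.0, -0.01], [-0.73, 0.17, -0.03, 0.0, 0.0, -0.01], [-0.74, 0.17, -0.02, 0.0, 0.0, -0.01], [-0.74, 0.16, -0.03, 0.0, 0.0, -0.02], [-0.73, 0.16, -0.02, 0.0, 0.0, -0.01], [-0.74, 0.16, -0.03, 0.0, 0.0, -0.02], [-0.74, 0.16, -0.03, 0.0, 0.0, -0.01], [-0.74, 0.16, -0.02, 0.0, 0.0, -0.02], [-0.73, 0.15, -0.03, 0.0, 0.0, -0.01]]])

```text
time_s: 18.8
position: [0.4537, -0.0124, 0.2002]
tool_rot: [[0.24, 0.971, -0.001], [0.971, -0.24, 0.0], [0.0, -0.001, -1.0]]
ft_force: [-0.3, 0.3, -0.6]
grip_width: 0.0511
```

Call:
jog_arm(plan=[[[-0.74, 0.16, -0.02, 0.0, 0.0, -0.01], [-0.74, 0.15, -0.03, 0.0, 0.0, -0.02], [-0.74, 0.15, -0.03, 0.0, 0.0, -0.01], [-0.74, 0.15, -0.02, 0.0, 0.0, -0.02], [-0.74, 0.15, -0.03, 0.0, 0.0, -0.01], [-0.74, 0.15, -0.03, 0.0, 0.0, -0.02], [-0.74, 0.14, -0.02, 0.0, 0.0, -0.01], [-0.74, 0.14, -0.03, 0.0, 0.0, -0.01], [-0.37, 0.08, -0.01, 0.0, 0.0, -0.01], [-0.19, 0.03, -0.01, 0.0, 0.0, 0.0]]])

```text
time_s: 19.8
position: [0.4446, -0.2759, 0.2095]
tool_rot: [[0.224, 0.975, 0.0], [0.975, -0.224, 0.001], [0.001, -0.0, -1.0]]
ft_force: [0.7, 0.5, -0.1]
grip_width: 0.0512
```

Call:
jog_arm(plan=[[[0, 0, 0, 0, 0, 0], [0, 0, 0, 0, 0, 0]]])

```text
time_s: 20.0
position: [0.4452, -0.2739, 0.2103]
tool_rot: [[0.222, 0.975, 0.001], [0.975, -0.222, 0.001], [0.001, 0.001, -1.0]]
ft_force: [0.4, -0.5, -0.3]
grip_width: 0.0515
```

```bash
python3 look.py g rack cell_center shortcell_center
python3 - <<'E'
from h import *
im,d=vision.get_image("top"); W=cloud("top",d); np.savez("top2.npz",im=im,W=W)
for f in ("w_g","scene","top2"):
    p=np.load(f+".npz")["W"].reshape(-1,3);p=p[~np.isnan(p[:,0])]
    p=p[(abs(p[:,0]-.46)<.07)&(abs(p[:,1]+.23)<.11)]
    k=(p[:,2]>.058)&(p[:,2]<.067);print(f,"tall top",k.sum(),rect(p[k]) if k.sum()>5 else "",np.median(p[k,2]))
    k=(p[:,2]>.037)&(p[:,2]<.045)&(p[:,1]>-.225);print(f,"short",k.sum(),rect(p[k]) if k.sum()>5 else "")
    k=(p[:,2]>.012)&(p[:,2]<.02);print(f,"rack",k.sum(),rect(p[k]))
E
```

```text
t 20.0 tcp [ 0.4452 -0.2739  0.2103] camera at [ 0.462 -0.196  0.375] look [-0.07 -0.3  -0.95]
rack 0.94 [256, 49, 315, 198] 5703 med [ 0.4638 -0.2171  0.0167] zq [0.008 0.017 0.018] rect [ 461.8 -226. ] [159.9  56.6] 77.1
cell_center 0.78 [272, 144, 299, 190] 1160 med [ 0.4545 -0.2613  0.0625] zq [0.007 0.062 0.064] rect [ 452.7 -271.9] [54.4 29.2] 78.2
shortcell_center 0.74 [273, 66, 298, 107] 1021 med [ 0.4706 -0.1867  0.0408] zq [0.039 0.041 0.042] rect [ 470.8 -187. ] [39.4 23.8] 77.1
w_g tall top 910 ((453.4303894042969, -264.69989013671875), (39.677791595458984, 23.397397994995117), 78.32192993164062) 0.06273737664495585
w_g short 1029 ((470.8152770996094, -186.94290161132812), (39.55978775024414, 23.8293514251709), 77.20698547363281)
w_g rack 5609 ((461.8945617675781, -226.08131408691406), (159.9669189453125, 56.05705261230469), 77.46833038330078)
scene tall top 197 ((454.9535827636719, -265.6059265136719), (39.463401794433594, 25.465898513793945), 78.0331802368164) 0.062168210121291846
scene short 168 ((472.4226989746094, -188.26974487304688), (39.49885940551758, 26.538829803466797), 76.61783599853516)
scene rack 1061 ((463.4848327636719, -226.80612182617188), (160.35162353515625, 58.47633743286133), 77.64549255371094)
top2 tall top 0  nan
top2 short 75 ((471.30072021484375, -190.5206756591797), (37.96453094482422, 24.324514389038086), 77.84233093261719)
top2 rack 152 ((472.2093505859375, -185.98843383789062), (68.4955825805664, 57.34113311767578), 77.26126098632812)
  return _methods._mean(a, axis=axis, dtype=dtype,
  ret = ret.dtype.type(ret / rcount)
```

View pics/w_g.png

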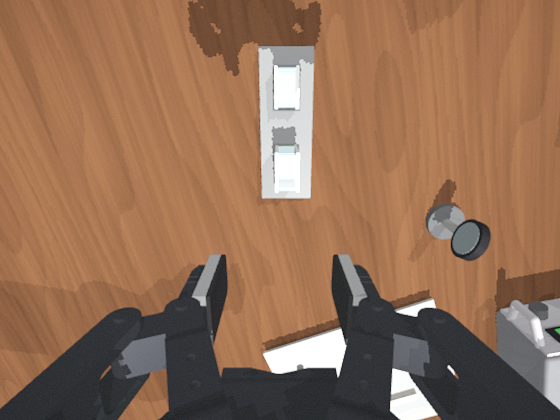

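```bash
python3 plan.py 8 0.4545 -0.2648 0.1 77.7
```

```text
t 20.25 from [ 0.4454 -0.2743  0.2106] yaw 77.22 w 0.0511 max 0.47 end [ 0.4545 -0.2648  0.1002]
[[0.02,0.01,0.19,0.0,0.0,0.0],[0.03,0.02,0.35,0.0,0.0,-0.01],[0.05,0.03,0.47,0.0,0.0,-0.01],[0.05,0.03,0.47,0.01,0.0,-0.01],[0.05,0.03,0.46,0.0,0.0,-0.01],[0.04,0.03,0.47,0.0,0.0,-0.01],[0.03,0.01,0.24,0.0,0.0,0.0],[0.01,0.01,0.11,0.0,0.0,-0.01]]
```

Call:
jog_arm(plan=[[[0.02, 0.01, 0.19, 0.0, 0.0, 0.0], [0.03, 0.02, 0.35, 0.0, 0.0, -0.01], [0.05, 0.03, 0.47, 0.0, 0.0, -0.01], [0.05, 0.03, 0.47, 0.0, 0.0, -0.01], [0.05, 0.03, 0.46, 0.0, 0.0, -0.01], [0.04, 0.03, 0.47, 0.0, 0.0, -0.01], [0.03, 0.01, 0.24, 0.0, 0.0, 0.0], [0.01, 0.01, 0.11, 0.0, 0.0, -0.01], [0, 0, 0, 0, 0, 0], [0, 0, 0, 0, 0, 0]]])

```text
time_s: 21.25
position: [0.4548, -0.2658, 0.1007]
tool_rot: [[0.213, 0.977, 0.002], [0.977, -0.213, -0.001], [-0.0, 0.003, -1.0]]
ft_force: [0.1, 0.7, 0.6]
grip_width: 0.0514
```

```bash
python3 look.py h
python3 - <<'E'
from h import *
p=np.load("w_h.npz")["W"].reshape(-1,3);p=p[~np.isnan(p[:,0])]
p=p[(abs(p[:,0]-.455)<.035)&(abs(p[:,1]+.265)<.03)]
k=(p[:,2]>.0575)&(p[:,2]<.067);print(k.sum(),rect(p[k]),np.median(p[k,2]))
E
python3 plan.py 8 0.4545 -0.2648 0.026 77.7
```

```text
t 21.25 tcp [ 0.4548 -0.2658  0.1007] camera at [ 0.471 -0.187  0.265] look [-0.07 -0.31 -0.95]
1929 ((453.7183532714844, -265.1770935058594), (40.71062469482422, 24.025724411010742), 77.44047546386719) 0.0627616049278024
t 21.3 from [ 0.4548 -0.2658  0.1008] yaw 77.68 w 0.0514 max 0.32 end [ 0.4546 -0.265   0.026 ]
[[0.0,0.0,0.13,0.0,0.0,0.0],[0.0,0.0,0.23,0.0,0.0,0.0],[0.01,-0.01,0.32,0.01,0.0,0.0],[0.0,0.0,0.32,0.0,0.0,0.0],[0.01,0.0,0.31,0.0,0.0,0.0],[0.0,0.0,0.32,0.01,0.0,0.0],[0.0,0.0,0.16,0.0,0.0,0.0],[0.0,0.0,0.08,0.0,0.0,0.0]]
```

View pics/w_h.png

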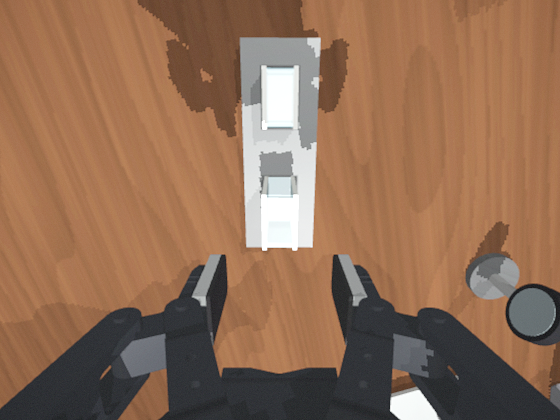

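The tall cell at (280,215) is centred between the fingers (cols 216 and 342). Next I descend.

Call:
jog_arm(plan=[[[0, 0, 0.13, 0, 0, 0], [0, 0, 0.23, 0, 0, 0], [0.01, 0, 0.32, 0, 0, 0], [0, 0, 0.32, 0, 0, 0], [0.01, 0, 0.31, 0, 0, 0], [0, 0, 0.32, 0, 0, 0], [0, 0, 0.16, 0, 0, 0], [0, 0, 0.08, 0, 0, 0], [0, 0, 0, 0, 0, 0], [0, 0, 0, 0, 0, 0]]])

```text
time_s: 22.3
position: [0.455, -0.2649, 0.0256]
tool_rot: [[0.213, 0.977, 0.002], [0.977, -0.213, -0.001], [-0.0, 0.002, -1.0]]
ft_force: [0.2, -0.4, 0.8]
grip_width: 0.0513
```

```bash
python3 look.py i
```

```text
t 22.3 tcp [ 0.455  -0.2649  0.0256] camera at [ 0.471 -0.186  0.19 ] look [-0.07 -0.31 -0.95]
```

View pics/w_i.png

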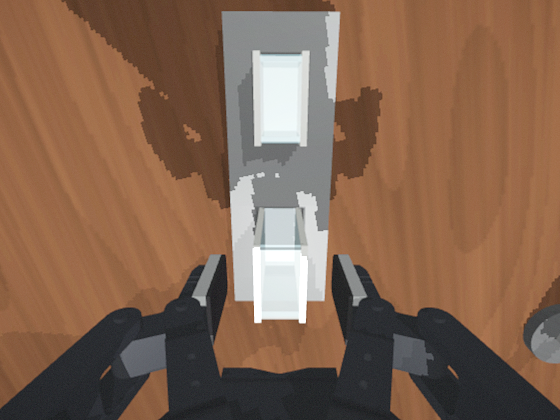

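Pads straddle the cell's frosted faces evenly, so I close gently.

Call:
jog_arm(plan=[[[0, 0, 0, 0, 0, 0], [0, 0, 0, 0, 0, 0], [0, 0, 0, 0, 0, 0], [0, 0, 0, 0, 0, 0], [0, 0, 0, 0, 0, 0], [0, 0, 0, 0, 0, 0], [0, 0, 0, 0, 0, 0]]], grip=-1, squeeze=30)

```text
time_s: 23.05
position: [0.4549, -0.2649, 0.0256]
tool_rot: [[0.213, 0.977, 0.002], [0.977, -0.213, -0.001], [-0.0, 0.002, -1.0]]
ft_force: [-0.3, 0.7, 6.0]
grip_width: 0.0233
```

```bash
python3 look.py j;python3 - <<'E'
from h import *
p=np.load("w_j.npz")["W"].reshape(-1,3);p=p[~np.isnan(p[:,0])]
p=p[(abs(p[:,0]-.455)<.035)&(abs(p[:,1]+.265)<.03)]
k=(p[:,2]>.0575)&(p[:,2]<.067);print(k.sum(),rect(p[k]),np.median(p[k,2]))
E
```

```text
t 23.05 tcp [ 0.4549 -0.2649  0.0256] camera at [ 0.471 -0.186  0.19 ] look [-0.07 -0.31 -0.95]
4678 ((453.4095153808594, -265.0980224609375), (41.12546920776367, 50.30848693847656), 75.69490814208984) 0.06282490423038198
```

View pics/w_j.png

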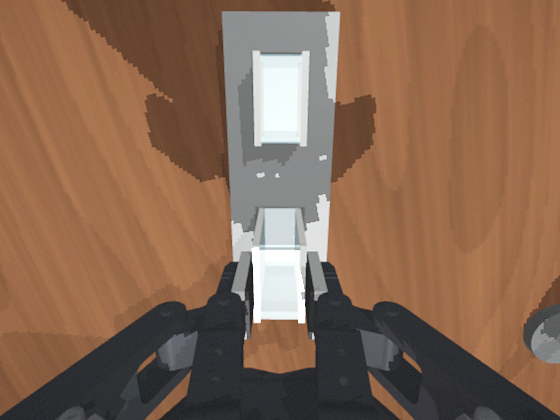

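Call:
jog_arm(plan=[[[0, 0, -0.1, 0, 0, 0], [0, 0, -0.25, 0, 0, 0], [0, 0, -0.4, 0, 0, 0], [0, 0, -0.5, 0, 0, 0], [0, 0, -0.6, 0, 0, 0], [0, 0, -0.6, 0, 0, 0], [0, 0, -0.6, 0, 0, 0], [0, 0, -0.4, 0, 0, 0], [0, 0, -0.25, 0, 0, 0], [0, 0, -0.1, 0, 0, 0]]])

```text
time_s: 24.1
position: [0.4546, -0.2648, 0.1782]
tool_rot: [[0.213, 0.977, 0.002], [0.977, -0.213, -0.001], [-0.0, 0.003, -1.0]]
ft_force: [-0.2, 0.3, -0.3]
grip_width: 0.0236
```

```bash
python3 look.py k;python3 - <<'E'
from h import *
st=env.observe();t=np.array(st["position"]);R=np.array(st["tool_rot"]);print(t,R[:,0].round(3),st["ft_force"].round(1))
p=np.load("w_k.npz")["W"].reshape(-1,3);p=p[~np.isnan(p[:,0])]
q=(p-t)@R
q=q[(abs(q[:,0])<.035)&(abs(q[:,1])<.0125)&(q[:,2]>-.06)&(q[:,2]<.01)]
k=(q[:,2]<-.028)&(q[:,2]>-.043);print(k.sum(),rect(q[k]),np.percentile(q[k,2],[5,50,95]))
for lo in np.arange(-.024,.024,.008):
    j=k&(q[:,0]>lo)&(q[:,0]<lo+.008); print(lo.round(3),j.sum(),np.median(q[j,2]) if j.sum() else 0, np.percentile(q[j,1],[2,98]) if j.sum() else 0)
E
python3 plan.py 20 0.6612 0.0405 0.18 98.3
```

```text
t 24.1 tcp [ 0.4546 -0.2648  0.1782] camera at [ 0.47  -0.186  0.343] look [-0.07 -0.31 -0.95]
[ 0.45462092 -0.2647562   0.17808771] [ 0.213  0.977 -0.   ] [ 0.2 -0.1 -1.1]
4236 ((-0.5273971557617188, -0.029506683349609375), (40.71156692504883, 24.98368263244629), 0.09372701495885849) [-0.03833555 -0.03727341 -0.03240841]
-0.024 280 -0.03737261261299868 [-0.01226737  0.01029505]
-0.016 724 -0.03738798389328748 [-0.01206635  0.01018769]
-0.008 784 -0.0373937798074973 [-0.01202006  0.01037571]
0.0 813 -0.0373456477121046 [-0.01184193  0.010389  ]
0.008 901 -0.03735318709639532 [-0.01203053  0.01198371]
0.016 734 -0.03464245996076071 [-0.01201295  0.01039844]
t 24.15 from [ 0.4546 -0.2648  0.1781] yaw 77.68 w 0.0234 max 0.47 end [0.6611 0.0404 0.1801]
[[0.19,0.08,0.0,0.0,0.0,-0.05],[0.36,0.14,0.0,0.0,0.0,-0.1],[0.47,0.2,-0.01,0.0,0.0,-0.14],[0.47,0.22,0.0,0.0,0.0,-0.13],[0.47,0.22,0.0,0.0,0.0,-0.14],[0.46,0.23,0.0,0.0,0.0,-0.13],[0.45,0.24,0.0,0.01,0.0,-0.13],[0.45,0.24,-0.01,0.0,0.0,-0.14],[0.45,0.26,0.0,0.0,0.0,-0.13],[0.44,0.27,0.0,0.0,0.0,-0.14]]
[[0.44,0.27,-0.01,0.0,0.0,-0.13],[0.42,0.29,0.0,0.0,0.0,-0.13],[0.43,0.29,0.0,0.0,0.0,-0.14],[0.42,0.3,0.0,0.0,0.0,-0.13],[0.41,0.31,-0.01,0.0,0.0,-0.14],[0.4,0.32,0.0,0.0,0.0,-0.13],[0.4,0.32,0.0,0.0,0.0,-0.13],[0.39,0.34,0.0,0.0,0.0,-0.14],[0.2,0.17,-0.01,0.0,0.01,-0.07],[0.09,0.08,0.0,0.0,0.0,-0.03]]
```

View pics/w_k.png

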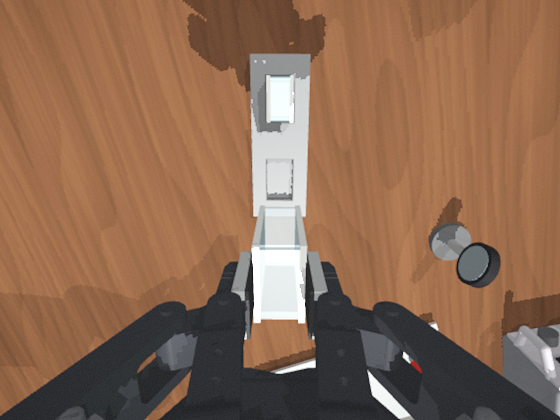

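The cell is out and level, and the short cell stays in its slot at (280,98). Next I carry it to the bench.

Call:
jog_arm(plan=[[[0.19, 0.08, 0.0, 0.0, 0.0, -0.05], [0.36, 0.14, 0.0, 0.0, 0.0, -0.1], [0.47, 0.2, -0.01, 0.0, 0.0, -0.14], [0.47, 0.22, 0.0, 0.0, 0.0, -0.13], [0.47, 0.22, 0.0, 0.0, 0.0, -0.14], [0.46, 0.23, 0.0, 0.0, 0.0, -0.13], [0.45, 0.24, 0.0, 0.0, 0.0, -0.13], [0.45, 0.24, -0.01, 0.0, 0.0, -0.14], [0.45, 0.26, 0.0, 0.0, 0.0, -0.13], [0.44, 0.27, 0.0, 0.0, 0.0, -0.14]]])

```text
time_s: 25.15
position: [0.5607, -0.1065, 0.1774]
tool_rot: [[0.028, 1.0, 0.0], [1.0, -0.028, 0.001], [0.001, 0.0, -1.0]]
ft_force: [0.1, -0.4, -1.2]
grip_width: 0.0229
```

Call:
jog_arm(plan=[[[0.44, 0.27, -0.01, 0.0, 0.0, -0.13], [0.42, 0.29, 0.0, 0.0, 0.0, -0.13], [0.43, 0.29, 0.0, 0.0, 0.0, -0.14], [0.42, 0.3, 0.0, 0.0, 0.0, -0.13], [0.41, 0.31, -0.01, 0.0, 0.0, -0.14], [0.4, 0.32, 0.0, 0.0, 0.0, -0.13], [0.4, 0.32, 0.0, 0.0, 0.0, -0.13], [0.39, 0.34, 0.0, 0.0, 0.0, -0.14], [0.2, 0.17, -0.01, 0.0, 0.0, -0.07], [0.09, 0.08, 0.0, 0.0, 0.0, -0.03]]])

```text
time_s: 26.15
position: [0.6611, 0.0421, 0.1787]
tool_rot: [[-0.147, 0.989, 0.0], [0.989, 0.147, 0.0], [0.0, 0.0, -1.0]]
ft_force: [-0.4, 0.5, -1.4]
grip_width: 0.0237
```

Call:
jog_arm(plan=[[[0, 0, 0, 0, 0, 0], [0, 0, 0, 0, 0, 0]]])

```text
time_s: 26.35
position: [0.6607, 0.04, 0.1794]
tool_rot: [[-0.144, 0.99, 0.001], [0.99, 0.144, -0.0], [-0.0, 0.001, -1.0]]
ft_force: [0.0, 0.4, -1.3]
grip_width: 0.0231
```

```bash
cat > bench.py <<'E'
import sys
from h import *
f=sys.argv[1]
bm=np.array([.6607,.0405]);bd=np.array([-np.sin(np.radians(8.4)),np.cos(np.radians(8.4))]);bn=np.array([bd[1],-bd[0]])
st=env.observe();t=np.array(st["position"]);print("tcp",t.round(4),"s,u",((t[:2]-bm)@bd).round(4),((t[:2]-bm)@bn).round(4))
P=np.load(f+".npz")["W"].reshape(-1,3);P=P[~np.isnan(P[:,0])]
s=(P[:,:2]-bm)@bd; u=(P[:,:2]-bm)@bn
for lo in np.arange(-.2,.2,.03):
    k=(s>lo)&(s<lo+.03)&(P[:,2]>.015)&(P[:,2]<.022)&(abs(u)<.035)
    if k.sum()>30: print("rail",lo.round(2),k.sum(),np.percentile(u[k],[2,98]).round(4))
h=t[2]+.037
k=(abs(P[:,2]-h)<.006)&(abs(s)<.05)&(abs(u)<.0128);q=np.stack([s,u,P[:,2]],1)[k];print("cell top s,u",rect(q),np.median(q[:,2]))
for nm,kk in (("led",s<-.07),("pd",s>.07)):
    k=kk&(P[:,2]>.104)&(P[:,2]<.118)&(abs(u)<.04)&(abs(s)<.17)
    if k.sum()>30: print(nm,k.sum(),"s",np.percentile(s[k],[1,99]).round(4),"u",np.percentile(u[k],[1,99]).round(4))
E
python3 look.py l; python3 bench.py w_l; python3 plan.py 8 0.6612 0.0405 0.0815 98.3
```

```text
t 26.35 tcp [0.6607 0.04   0.1794] camera at [0.648 0.119 0.344] look [ 0.04 -0.31 -0.95]
tcp [0.6607 0.0399 0.1795] s,u -0.0006 -0.0001
rail -0.05 187 [-0.0223  0.0224]
rail -0.02 645 [-0.0228  0.0221]
rail 0.01 692 [-0.0231  0.0223]
rail 0.04 781 [-0.0231  0.0216]
rail 0.07 843 [-0.0233  0.0219]
rail 0.1 483 [-0.0236  0.0214]
cell top s,u ((-0.7834129333496094, -0.020723342895507812), (41.148681640625, 25.589284896850586), 0.09333351999521255) 0.21649718008073632
led 1673 s [-0.1493 -0.1059] u [-0.0204  0.0222]
pd 2324 s [0.107  0.1383] u [-0.0219  0.0201]
t 26.4 from [0.6607 0.0399 0.1795] yaw 98.26 w 0.023 max 0.42 end [0.6611 0.0407 0.0815]
[[0.0,0.0,0.17,0.0,0.0,0.0],[0.0,0.0,0.31,0.0,0.0,0.0],[0.01,0.0,0.41,0.0,0.0,0.0],[0.0,0.01,0.42,0.0,0.0,0.0],[0.0,0.0,0.41,0.01,0.0,0.0],[0.0,0.0,0.42,0.0,0.0,0.0],[0.0,0.0,0.21,0.0,0.0,0.0],[0.01,0.0,0.1,0.0,0.0,0.0]]
```

View pics/w_l.png

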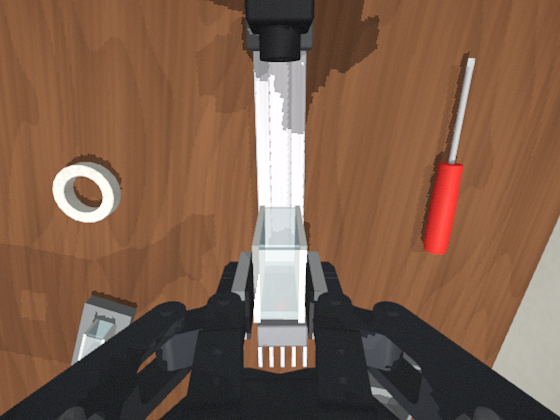

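Call:
jog_arm(plan=[[[0, 0, 0.17, 0, 0, 0], [0, 0, 0.31, 0, 0, 0], [0, 0, 0.41, 0, 0, 0], [0, 0, 0.42, 0, 0, 0], [0, 0, 0.41, 0, 0, 0], [0, 0, 0.42, 0, 0, 0], [0, 0, 0.21, 0, 0, 0], [0, 0, 0.1, 0, 0, 0], [0, 0, 0, 0, 0, 0], [0, 0, 0, 0, 0, 0]]])

```text
time_s: 27.4
position: [0.6615, 0.0404, 0.0822]
tool_rot: [[-0.144, 0.99, 0.003], [0.99, 0.144, -0.0], [-0.001, 0.003, -1.0]]
ft_force: [0.5, 0.5, -0.7]
grip_width: 0.023
```

Call:
jog_arm(plan=[[[0, 0, 0, 0, 0, 0], [0, 0, 0, 0, 0, 0], [0, 0, 0, 0, 0, 0], [0, 0, 0, 0, 0, 0], [0, 0, 0, 0, 0, 0]]])

```text
time_s: 27.9
position: [0.6612, 0.0404, 0.0816]
tool_rot: [[-0.144, 0.99, 0.002], [0.99, 0.144, -0.0], [-0.0, 0.002, -1.0]]
ft_force: [-0.0, 0.4, -1.2]
grip_width: 0.0233
```

```bash
python3 look.py m; python3 bench.py w_m
python3 - <<'E'
from h import *
im,d=vision.get_image("scene"); W=cloud("scene",d); np.savez("scene5.npz",im=im,W=W); cv2.imwrite("pics/scene5.png",cv2.resize(im[120:345,190:440,::-1],None,fx=3,fy=3,interpolation=cv2.INTER_CUBIC)[:600])
st=env.observe(); print(st["time_s"],st["position"],st["qvel"].round(2),st["ft_force"].round(1),st["grip_width"])
E
python3 bench.py scene5
```

```text
t 27.9 tcp [0.6612 0.0404 0.0816] camera at [0.648 0.12  0.246] look [ 0.05 -0.31 -0.95]
tcp [0.6612 0.0404 0.0815] s,u -0.0001 0.0005
rail -0.11 414 [-0.0218  0.0221]
rail -0.05 73 [-0.0223  0.0228]
rail -0.02 678 [-0.0227  0.0229]
rail 0.01 1355 [-0.0226  0.0224]
rail 0.04 1545 [-0.0229  0.0222]
rail 0.07 1717 [-0.0231  0.0219]
rail 0.1 1127 [-0.0235  0.0219]
cell top s,u ((-0.39937591552734375, -0.10796928405761719), (41.188262939453125, 25.594221115112305), 0.5157827734947205) 0.11866203505659143
pd 984 s [0.1061 0.1159] u [-0.0082  0.0069]
28.0 [0.6611938  0.04042134 0.08153075] [-0.01  0.08 -0.04  0.06  0.05 -0.02] [ 0.4 -0.6 -1.1] 0.022984834083068038
tcp [0.6612 0.0404 0.0815] s,u -0.0001 0.0005
rail -0.17 119 [-0.0202  0.025 ]
rail -0.08 59 [-0.0198  0.0249]
rail -0.05 130 [-0.0206  0.0246]
rail -0.02 114 [-0.0214  0.0244]
rail 0.01 62 [-0.0212  0.024 ]
rail 0.04 37 [0.0121 0.0236]
cell top s,u ((-2.0496273040771484, 0.2452859878540039), (39.245582580566406, 25.18145751953125), 0.33436378836631775) 0.11800423950175226
led 327 s [-0.1517 -0.1082] u [-0.019   0.0238]
```

View pics/scene5.png

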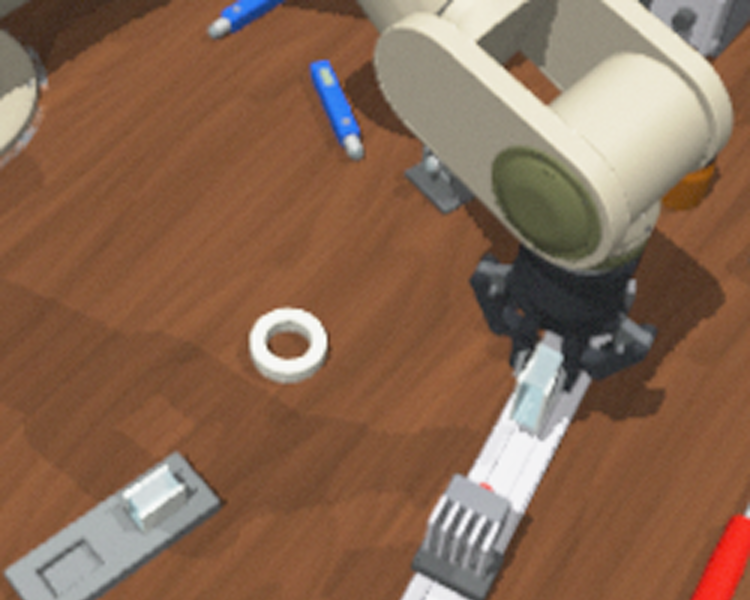

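View pics/w_m.png

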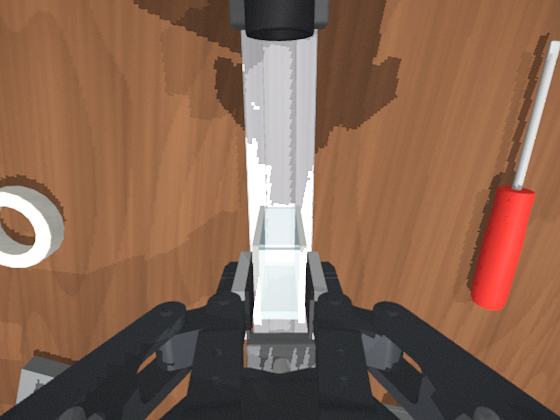

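The cell is centred over the rail at (280,270): sideways error at most 2 mm, centre height about 90 mm, yaw error about 0.5°. The short cell, tape and rest are undisturbed.

```bash
python3 -c "
from rig import close_job
print(close_job())"
```

```text
the job is handed in; nothing more can be done
None
```

I finished the whole job and handed it in at about 28 s of the 72 s allowed; no verdict was reported.

- **Probe check:** I held the probe in the beam with its tip towards the LED for over 2 s. The tip was about 36 mm from the lens, within about 2 mm sideways and 1.5 mm in height of the axis.
- **Probe return:** I laid it back in its rest and let go. The check afterwards put it about +7 mm along and +2.5 mm across the rest, at the right height (about 36 mm).
- **Tall cell:** I gripped it on its frosted faces with 30 N, lifted it straight up and moved it to mid-beam. In the last check it was still, clear of the bench and held only by the fingers:

| Measure | Last check |
|---|---|
| Distance from midway | 2 mm or less |
| Sideways offset | 2 mm or less |
| Centre height | about 90 mm |
| Yaw error | about 0.5° |

- **Other things:** In the final pictures the short cell and the tape stood where they were. The jar was partly hidden by the arm and the lens and plug were out of view; no move went near any of the three.

**Disagreements:** The scene and wrist cameras differ by 1–2 mm on the bench's sideways position, which is inside the tolerances. The wrist force briefly read 6–7 N upward each time the gripper closed, and it was gone after lifting.

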